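# Clear the stone sorting trough and restart it

## Robot

A 6-joint arm with a two-finger parallel gripper is mounted at the origin on the work surface. World frame = base frame: x ahead of the robot, y to its left, z up, the work surface at z = 0. Lengths are in mm, angles in rad, forces in N, time in s.
With the tool pointing down it reaches from about 350 to 875 mm from the base axis. Payload 4.2 kg.
Tool frame: the origin (TCP) lies between the finger pads; the fingertips stand 17 mm ahead of it and the grasp point (between the pads) lies 2 mm behind it; z points along the fingers, y is the line along which they close (so a half turn about z gives the same grasp; the last joint's range is limited). The gripper opens to 85 mm and grips with 20 to 120 N. Pads are 22 mm wide; open, the fingers measure 114 mm over their backs; the gripper's body (76 mm by 85 mm) begins 54 mm behind the grasp point. The pads swing forward as they close: fully open they stand 13 mm farther back than shut.
Start: joints at [-1.091, 0.385, 0.008, 0, -1.194, -0.259], TCP at [136.899, -609.802, 248.312] pointing down, gripper open.
Joint ranges: [-3.14, 3.14], [-1.21, 2.06], [-1.07, 1.41], [-3.16, 2.05], [-2.99, -0.16], [-3.1, 3.1]. Speed limits (rad/s): [2.79, 2.79, 3.14, 3.14, 3.14, 3.14].

## Interface

Orientations are given as a unit quaternion [x, y, z, w].
In Python, from bench import arm gives the robot as it stands.
- The arm moves only by the shell command python3 jog.py 'ROWS' [OPENING]. ROWS is 1 to 10 rows, parted by semicolons, with the numbers parted by spaces; each row has 6 numbers: dx, dy, dz in mm, then a rotation vector rx, ry, rz in rad; each row is the pose to reach, as a shift and turn from the pose commanded when the command began, along the tool's axes at that moment; what a row does not reach only later rows make up. A row lasts 1/10 s, in which the tool goes at most 50 mm and 0.15 rad, less where a joint would pass 70% of its speed; a pose out of reach is approached as far as the arm can. OPENING is the finger opening in mm, set as the command begins (- or left out keeps the last). The fingers move at their own pace and stop on an object; the grip force is fixed at half the most. Time passes only in rows, so rows that do not move let the fingers close. It prints the time, the measured TCP pose, the force, the opening and the grip force at its end. Input that does not fit is refused with a message, and nothing moves.
- arm.read_state(): the state, without advancing time (a new reading comes with each control period).
- arm.get_image(name): name is "scene" or "side" or "wrist"; returns the picture (480x640x3 uint8, blue, green, red); there is no depth.
- arm.get_calibration(name): a dict with "K" (3x3 intrinsics, pixels), "rvec" (rotation vector, rad) and "tvec" (3), from world to camera coordinates, as OpenCV has them. Camera axes: x right, y down, z forward; pixel columns grow to the right and rows downward; lengths in mm; the calibration is good to about 2 mm. The wrist camera is an equidistant fisheye: a pixel r from the principal point sees the ray r / f radians off the axis. A picture is of the moment at which its call begins: read the wrist's pose just before it. get_calibration takes no time and is no camera call; for the wrist camera it gives the pose at the moment of the call.
- arm.job_done(): hands the job in; it is judged then, once.
The state is a dict: "clock": time; "joints": joint angles; "joint_vel": joint speeds; "joint_efforts": joint torques, N m; "position": TCP position; "ee_rot": TCP orientation; "contact_force": force on the tool from outside, world axes, zero at the start; "wrist_torque": the same for the moment, N m; "gripper_width": finger opening in mm; "grasp_force": force on a finger pad.
Only numpy, scipy, OpenCV 4.12 (cv2) and the standard library are available. Lean on these libraries where they do the work, as an engineer would, in place of code of your own. Each camera call takes 0.05 s, during which the arm holds its last target. There are 200 camera calls.

## Task

Clear the basalt stones out of both lanes of the sorting trough: push them with the flat scoop against the end wall, lift them out on the scoop only (never carried out of the trough in the fingers), and tip them into the round wooden tub low over its rim, so that none falls far. Lay the scoop back flat on its cork mat, and turn the gate to 35 degrees across the mouth of the right-hand lane (seen from the robot) for the next batch. Only when all that is done, flip up the clear guard on the control box until it stays up and press the start button beneath it; leave everything else on the bench where it is.

Things in the scene. Friction and masses are not known exactly. Their poses are not given: they have to be found in the camera images.
- trough: Sorting trough, fixed. Origin on the bench below the lanes' near part, midway across; x along the lanes away from the robot, y left, z up. Wooden body x -175 to 215, y +-124, level steel bed at z 60. Side walls, divider and end wall all rise to z 96. Behind the end wall a ledge at z 96 (x 215 to 315) carries a maple lid and a white stone: leave them.
- lane_left (a point): On the bed in the middle of the left lane, trough frame (145, 60, 60). Each lane is 112 wide: left y 4 to 116, right y -116 to -4, between side wall and 8 mm divider (from x -41). Steel end wall's inner face: x 205. At the near end only a sill 10 high (x -170). Stones start with x 100 to 190, 21 or more (to their middles) from the lanes' side walls.
- stone1: Black basalt baduk stone, lens-shaped, 23 across, 12 thick, 12 g, a flat spot 8 across in the middle of each face; starts in the left lane if present (None if absent). Origin in the middle of one face, at the start the one underneath; z along its axis.
- stone2: Black basalt baduk stone, lens-shaped, 23 across, 12 thick, 12 g, a flat spot 8 across in the middle of each face; starts in the left lane if present (None if absent). Origin in the middle of one face, at the start the one underneath; z along its axis.
- stone3: Black basalt baduk stone, lens-shaped, 23 across, 12 thick, 12 g, a flat spot 8 across in the middle of each face; starts in the left lane if present (None if absent). Origin in the middle of one face, at the start the one underneath; z along its axis.
- stone4: Black basalt baduk stone, lens-shaped, 23 across, 12 thick, 12 g, a flat spot 8 across in the middle of each face; starts in the left lane if present (None if absent). Origin in the middle of one face, at the start the one underneath; z along its axis.
- stone5: Black basalt baduk stone, lens-shaped, 23 across, 12 thick, 12 g, a flat spot 8 across in the middle of each face; starts in the right lane if present (None if absent). Origin in the middle of one face, at the start the one underneath; z along its axis.
- stone6: Black basalt baduk stone, lens-shaped, 23 across, 12 thick, 12 g, a flat spot 8 across in the middle of each face; starts in the right lane if present (None if absent). Origin in the middle of one face, at the start the one underneath; z along its axis.
- stone7: Black basalt baduk stone, lens-shaped, 23 across, 12 thick, 12 g, a flat spot 8 across in the middle of each face; starts in the right lane if present (None if absent). Origin in the middle of one face, at the start the one underneath; z along its axis.
- stone8: Black basalt baduk stone, lens-shaped, 23 across, 12 thick, 12 g, a flat spot 8 across in the middle of each face; starts in the right lane if present (None if absent). Origin in the middle of one face, at the start the one underneath; z along its axis.
- scoop: Flat aluminium scoop, about 130 g. Pan 90 long (x +-45), 98 wide, sheet 1.5 thick; open front lip at x 45, back wall 28 high at x -45, side walls 24 high from the back to x 17. Origin in the middle of the underside, x to the lip, z up. Pushed along the bed with the lip down, it slides under stones that the end wall stops.
- scoop_grip (a point): Where to grip: middle of the scoop's wooden handle, scoop frame (-92, 0, 44). The handle is 14 wide (y), 18 high, 80 long, flat-sided, and rises about 23 degrees backwards from the back wall to (-129, 0, 60). Pinch it across its 14 mm width; the gripper may lean in the scoop's xz plane.
- mat: Cork mat, fixed, 230 long (x) by 130 wide (y), 4 thick, where the scoop lies at the start, its lip towards the mat's +x end, and belongs at the end. Origin in the middle of its underside.
- tub: Round wooden tub, fixed: 160 across outside, 150 inside, rim 66 above the bench, felt-lined inner floor 6 above it. Origin in the middle of its underside. It stands to the left, nearer or farther than the control box.
- gate (a joint): Gate angle, rad: a paddle 60 long on a post at the divider's near end. 0: in line with the divider, pointing to the trough's near end (-x). Grows counter-clockwise from above: positive puts it across the right lane's mouth. Range +-0.75; 35 deg = 0.611. Stays where left (0.08 N m). Three brass studs in the bed, 73 from the post, mark -35, 0, +35 deg.
- gate_grip (a point): Middle of the gate's bar handle, on the vertical pivot axis, 122 above the bench (trough frame (-45, 0, 122)). The bar is 56 long, 12 wide, 16 high, lies along the paddle and turns with it; the point's x axis lies along the bar.
- guard (a joint): Angle of the clear guard over the start button, rad: 0 shut, range 0 to 1.9 (leaning back past upright). A hood 72 long, 52 wide, 32 high, hinged at its far end; its front swings up and away. The stiff hinge (0.05 N m) holds it wherever it is left; up means beyond 1.35.
- guard_hinge (a point): On the guard's hinge axis, box frame (38, 0, 69); axes turn with the guard, shut they are those of the control box: fixed, 110 deep (x), 120 wide (y), top 68 above the bench, front facing its -x, left of the trough, nearer or farther than the tub. The hood is pinched by its flat sides (along y), best 60 before the hinge and 16 above it.
- start (a joint): Travel of the start button in m: 0 up, 0.006 fully down (about 5 N); springs back. Pressed means beyond 0.004.
- start_top (a point): Middle of the top of the start button (28 across), 22 above the control box's top, over the middle of the box; 38 before the hinge. The shut guard's top plate is 8 above it.
- lid: Round maple lid with a knob, 116 across, on the ledge behind the trough's end wall. Leave it.
- shell_stone: White shell stone on that ledge, beside the lid. Leave it.
- funnel: Tin funnel, 110 across, 95 high, mouth down on the bench at the left, beyond the tub and the box. Leave it.

How it is judged:
By the outcome, as a careful person would: the job done as asked, in the order asked, and still so for the second after the job is handed in, with the robot touching nothing.
Of stone1, stone2, stone3, stone4, stone5, stone6, stone7, stone8 only 5 to 8 are there at a start; the rules pass over those that are not, and their reading is None.
At some moment in a run one of stone1, stone2, stone3, stone4, stone5, stone6, stone7, stone8 may be knocked a few centimetres aside while the robot is not near it.
It also fails if it takes over 192 s, if anything falls off the work surface, if the arm or the gripper's body presses on something with over 40 N, if the wrist force passes 120 N, or if a joint passes its speed limit or range.

## Working session

There is one attempt and no reset: what is moved stays moved. The work goes in short steps, Python scripts to look and compute and a shell command to move; the robot and the scene stay as the last step left them, time stands still between calls to the robot, and variables do not carry over. Pictures are saved under pics/ and viewed, at most 14 in all, crops included, and the job is handed in when it is done.

```bash
ls; mkdir -p pics
cat > h.py <<'E'
import numpy as np, cv2
from bench import arm
from scipy.spatial.transform import Rotation as R
def snap(n,f=None):
    c=arm.get_calibration(n); im=arm.get_image(n)
    if f: cv2.imwrite('pics/'+f,im)
    return im,c
E
python3 - <<'E'
from h import *
for n in('scene','side'):
    im,c=snap(n,n+'0.png'); np.save(n+'0.npy',im)
    Rm=cv2.Rodrigues(np.array(c['rvec'],float))[0]; print(n,c['K'],-Rm.T@np.array(c['tvec']).ravel(), Rm[2])
s=arm.read_state();print(s)
E
```

```text
bench.py
jog.py
pics
  3 bench.py
  5 jog.py
  8 total
scene [[624.86792799   0.         314.38886452]
 [  0.         624.86792799 238.01380736]
 [  0.           0.           1.        ]] [ 929.7893057  -649.33109584 1067.05916446] [-0.27132118  0.56115064 -0.78198132]
side [[434.35645237   0.         320.01122634]
 [  0.         434.35645237 236.26060589]
 [  0.           0.           1.        ]] [449.02956515 676.09537869 680.62675796] [ 0.14439557 -0.73669209 -0.66063203]
{'clock': 0.1, 'joints': array([-1.09140396e+00,  3.85489195e-01,  6.76012487e-03, -4.65611944e-04,
       -1.19399220e+00, -2.58581501e-01]), 'joint_vel': array([ 0.00063988, -0.00191728,  0.00210884,  0.00135623,  0.00024909,
        0.0011656 ]), 'joint_efforts': array([-8.33311242e-05, -3.93318808e+01,  1.88930637e+01,  4.19799596e+00,
       -2.57440814e-03,  5.67423868e-06]), 'position': array([ 136.79537642, -609.3433905 ,  247.31971112]), 'ee_rot': array([-1.10095874e-01,  9.93920482e-01,  9.75734886e-04, -1.45308262e-04]), 'contact_force': array([ 0.14788249,  0.40363203, -0.17926093]), 'wrist_torque': array([-0.01169194, -0.01753926, -0.03017779]), 'grasp_force': 0.0, 'gripper_width': 85.81740699865203}
```
View pics/scene0.png

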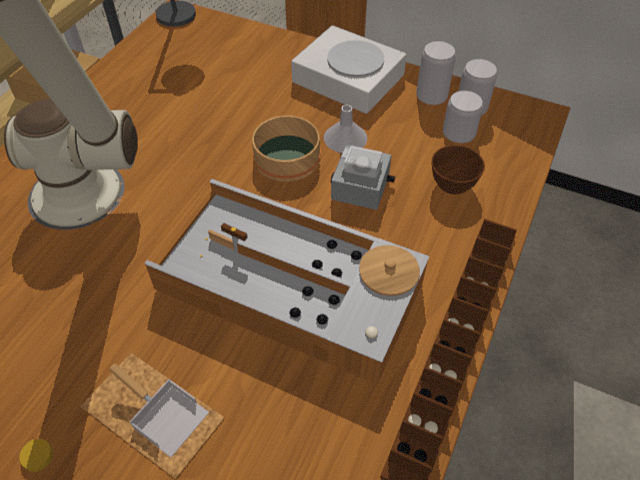

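View pics/side0.png

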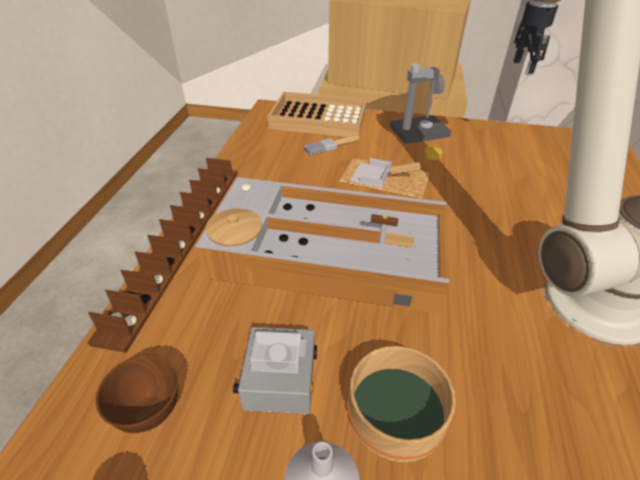

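Scene shows 8 stones: left lane (332,244), (356,255), (317,264), (337,273); right lane (308,291), (334,300), (295,313), (322,319). The scoop is on the mat at (170,417), the tub at (287,150), the box at (362,175), and the gate handle at (234,232). The side view agrees. I'll zoom in to get precise landmarks.

Run:
```python
from h import *
a=np.load('scene0.npy');b=np.load('side0.npy')
z=cv2.resize(a[175:475,75:435],None,fx=2,fy=2,interpolation=cv2.INTER_CUBIC)
for i in range(0,600,100): cv2.putText(z,str(175+i//2),(0,i+10),0,.4,(0,255,255)); 
for i in range(0,720,100): cv2.putText(z,str(75+i//2),(i,595),0,.4,(0,255,255))
for i in range(0,720,100):
  for j in range(0,600,100): cv2.circle(z,(i,j),2,(0,255,255),-1)
cv2.imwrite('pics/z1.png',z)
t=cv2.resize(a[100:220,240:400],(800,600),interpolation=cv2.INTER_CUBIC)[:, :]
t=cv2.resize(a[105:215,245:405],None,fx=2.5,fy=2.5,interpolation=cv2.INTER_CUBIC)
u=cv2.resize(b[320:460,230:470],None,fx=2.3,fy=2.3,interpolation=cv2.INTER_CUBIC)
v=cv2.resize(b[150:310,190:460],None,fx=1.45,fy=1.45,interpolation=cv2.INTER_CUBIC)
z=np.zeros((600,800,3),np.uint8)
z[:275,:400]=t; z[277:277+u.shape[0],:u.shape[1]]=u; z[:v.shape[0],402:402+v.shape[1]]=v
cv2.imwrite('pics/z2.png',z)
```

View pics/z1.png

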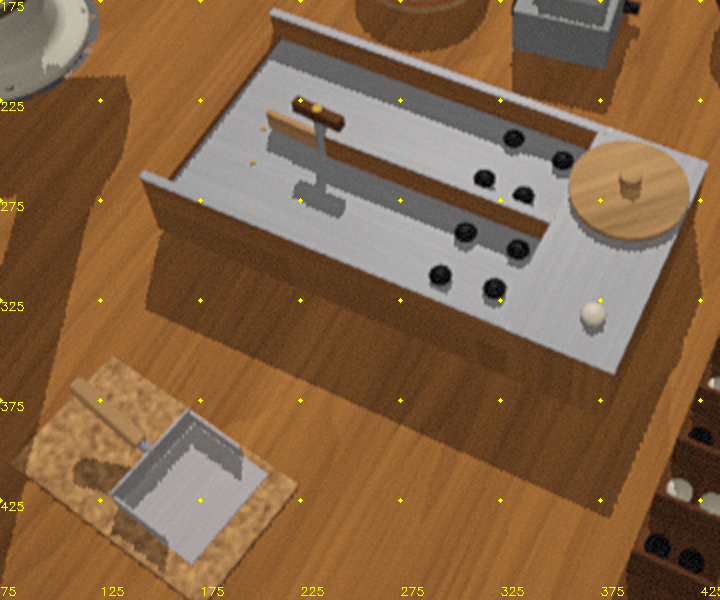

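View pics/z2.png

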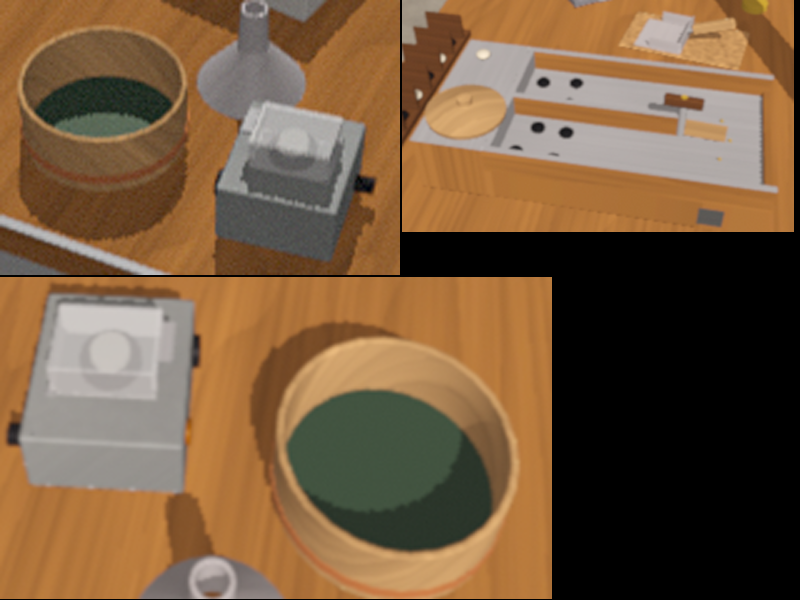

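```bash
cat >> h.py <<'E'
def cast(c,px,z):
    "pinhole pixels -> world points at height z"
    px=np.atleast_2d(px).astype(float); Rm=cv2.Rodrigues(np.array(c['rvec'],float))[0]; t=np.array(c['tvec'],float).ravel()
    u=cv2.undistortPoints(px.reshape(-1,1,2),np.array(c['K']),None).reshape(-1,2)
    d=np.c_[u,np.ones(len(u))]@Rm; o=-Rm.T@t
    return o+d*((z-o[2])/d[:,2])[:,None]
def rigid(loc,wor):
    loc=np.array(loc,float)[:,:2];wor=np.array(wor)[:,:2];a=loc-loc.mean(0);b=wor-wor.mean(0)
    th=np.arctan2((a[:,0]*b[:,1]-a[:,1]*b[:,0]).sum(),(a*b).sum()); Q=np.array([[np.cos(th),-np.sin(th)],[np.sin(th),np.cos(th)]])
    o=wor.mean(0)-Q@loc.mean(0); return o,th,np.linalg.norm(wor-(loc@Q.T+o),axis=1)
E
python3 - <<'E'
from h import *
np.set_printoptions(precision=1,suppress=True)
S=arm.get_calibration('scene');D=arm.get_calibration('side')
Z=lambda p:np.array(p)/2+[75,175]
T=lambda p:np.array(p)/2.5+[245,105]
V=lambda p:(np.array(p)-[402,0])/1.45+[190,150]
U=lambda p:(np.array(p)-[0,277])/2.3+[230,320]
L=[(-175,124),(-175,-124),(315,-124),(315,124)]
w=cast(S,Z([(273,11),(142,173),(614,373),(706,165)]),96)
w2=cast(D,V([(777,188),(412,140)]),96)
print('trough scene',rigid(L,w),'both',rigid(L+[L[0],L[3]],np.r_[w,w2]))
o,th,_=rigid(L,w);Q=np.array([[np.cos(th),-np.sin(th)],[np.sin(th),np.cos(th)]])
st=cast(S,Z([(514,138),(562,160),(485,178),(523,194),(466,232),(518,249),(441,275),(495,288)]),68)
print('stones',(st[:,:2]-o)@Q)
for n,h in(('bar',[(293,99),(342,124)]),('padl',[(267,112),(320,137)])):
    q=(cast(S,Z(h),130 if n=='bar' else 96)[:,:2]-o)@Q; print(n,q,np.arctan2(*(q[0]-q[1])[::-1]))
print('studs',(cast(S,Z([(263,128),(253,162)]),60)[:,:2]-o)@Q)
m=cast(S,Z([(115,358),(297,487),(10,463)]),4);print('mat',m)
sc=cast(S,Z([(267,471),(191,563)]),5.5);print('lip',sc, np.linalg.norm(sc[0]-sc[1]))
print('back top',cast(S,Z([(190,410),(112,497)]),33.5))
print('handle end top',cast(S,Z([(78,384)]),70))
for n,c,p in(('sc',S,T([(20,85),(50,42),(105,28),(160,45),(186,90),(150,130),(100,140),(45,122)])),('si',D,U([(278,440),(330,355),(400,338),(470,370),(515,450),(505,525),(440,552),(345,525)]))):
    print('tub',n,cv2.minEnclosingCircle(cast(c,p,66)[:,:2].astype(np.float32)),cast(c,p,66).mean(0))
print('box side',cast(D,U([(50,295),(195,298),(188,442),(22,440)]),68))
print('box scene',cast(S,T([(218,184),(332,210),(365,123)]),68))
print('hood top side z101',cast(D,U([(60,303),(162,306),(155,398),(47,393)]),101)[:,:2])
print('hood top sc',cast(S,T([(258,103),(343,118),(332,156),(246,137)]),101)[:,:2])
E
```

```text
trough scene (array([499. , -24.4]), np.float64(-0.0009396699132500931), array([4.3, 4.3, 1.3, 2. ])) both (array([498.2, -25. ]), np.float64(0.0051656531257953464), array([3.7, 5.9, 0.6, 2.7, 3.2, 3.9]))
stones [[123.1  93.3]
 [178.1  88.5]
 [118.   35.4]
 [160.   33.8]
 [129.  -30.3]
 [182.  -26.5]
 [128.9 -83.5]
 [180.4 -74.6]]
bar [[-72.9   0.4]
 [-14.2  -6.4]] 3.026375364598106
padl [[-106.    -2.8]
 [ -41.9   -7.6]] 3.0657483021919516
studs [[-118.5    0.3]
 [-104.4  -41.5]]
mat [[ 370.  -288.1    4. ]
 [ 591.3 -323.9    4. ]
 [ 347.2 -415.     4. ]]
lip [[ 560.  -323.     5.5]
 [ 544.7 -421.     5.5]] 99.21754895511157
back top [[ 477.2 -312.1   33.5]
 [ 462.1 -408.6   33.5]]
handle end top [[ 390.5 -345.4   70. ]]
tub sc ((393.6996765136719, 311.9198303222656), 78.25626373291016) [393.5 309.3  66. ]
tub si ((388.2447814941406, 315.5524597167969), 80.6131591796875) [381.8 313.6  66. ]
box side [[651.3 250.4  68. ]
 [544.4 231.5  68. ]
 [525.2 345.7  68. ]
 [633.  366.   68. ]]
box scene [[546.4 236.1  68. ]
 [649.3 250.   68. ]
 [636.1 363.8  68. ]]
hood top side z101 [[631.4 278.5]
 [560.6 266.7]
 [548.5 337.7]
 [618.1 348.1]]
hood top sc [[549.9 313.5]
 [625.8 328. ]
 [634.7 279.7]
 [557.7 269.3]]
```

```bash
cat >> h.py <<'E'
np.set_printoptions(precision=1,suppress=True)
G=np.array([-92,0,42.])   # tcp in scoop frame
LIP=np.array([45,0,0.])
TR=np.array([498.6,-24.6]);TH=0.002
def ori(h,t=0): return R.from_euler('ZY',[h,t])*R.from_matrix(np.diag([-1.,1,-1]))
def tcp(p,h,t=0): return (np.array(p,float),ori(h,t))
def scoop(p,h,t=0,at=np.zeros(3),g=None):
    "tool pose that puts scoop point `at` to world p"
    M=R.from_euler('ZY',[h,t]); return (np.array(p,float)+M.apply((G if g is None else g)-at),ori(h,t))
def tw(x,y,z):
    c,s=np.cos(TH),np.sin(TH); return np.array([TR[0]+c*x-s*y,TR[1]+s*x+c*y,z])
def now():
    s=arm.read_state(); return (np.array(s['position']),R.from_quat(s['ee_rot']))
def plan(*seq,start=None):
    a=start or now()
    for b in seq:
        d=a[1].inv().apply(b[0]-a[0]); r=(a[1].inv()*b[1]).as_rotvec()
        print('row: %.1f %.1f %.1f %.3f %.3f %.3f'%(*d,*r),' n>=%.1f'%max(np.linalg.norm(d)/50,np.linalg.norm(r)/.15),'-> tcp',b[0]); a=b
def scoopnow(g=None):
    p,r=now(); M=r*R.from_matrix(np.diag([-1.,1,-1])); o=p-M.apply(G if g is None else g); e=M.as_euler('ZYX')
    print('scoop o',o,'lip',o+M.apply(LIP),'h,t,roll',np.round(e,3))
E
python3 - <<'E'
from h import *
h=-.155
plan(tcp([417,-351,150],h),tcp([417,-351,46],h),tcp([417,-351,120],h))
E
```

```text
row: -330.0 190.6 97.7 0.002 -0.000 0.376  n>=7.9 -> tcp [ 417. -351.  150.]
row: 0.0 0.0 104.0 0.000 0.000 0.000  n>=2.1 -> tcp [ 417. -351.   46.]
row: 0.0 0.0 -74.0 0.000 0.000 0.000  n>=1.5 -> tcp [ 417. -351.  120.]
```

```bash
python3 jog.py '-330 190.6 98 0 0 0.376;-330 190.6 98 0 0 0.376;-330 190.6 98 0 0 0.376;-330 190.6 98 0 0 0.376;-330 190.6 98 0 0 0.376;-330 190.6 98 0 0 0.376;-330 190.6 98 0 0 0.376;-330 190.6 98 0 0 0.376;-330 190.6 98 0 0 0.376;-330 190.6 98 0 0 0.376' 60
python3 jog.py '0 0 0 0 0 0;0 0 0 0 0 0;0 0 0 0 0 0'
python3 - <<'E'
from h import *
snap('wrist','w1.png'); c=arm.get_calibration('wrist'); print(c)
E
```

```text
clock: 1.1
position: [417.6, -350.5, 149.6]
ee_rot: [0.076, 0.997, 0.0, -0.001]
contact_force: [-0.3, -0.7, 0.2]
gripper_width: 60.2
grasp_force: 0.0
clock: 1.4
position: [416.4, -352.5, 150.6]
ee_rot: [0.079, 0.997, -0.0, 0.0]
contact_force: [0.2, -1.0, -0.3]
gripper_width: 60.1
grasp_force: 0.0
{'K': array([[371.6,   0. , 324.4],
       [  0. , 371.6, 236.3],
       [  0. ,   0. ,   1. ]]), 'rvec': array([-2.2, -1.9, -0.3]), 'tvec': array([ 282.6, -456.7,  152. ])}
```

View pics/w1.png

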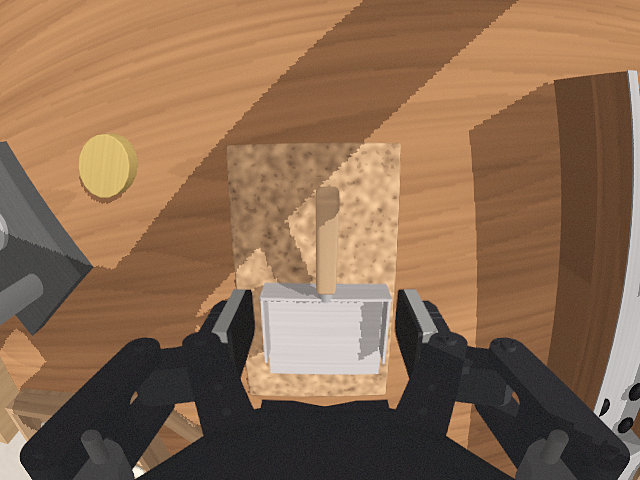

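Wrist view: the scoop is aligned with the tool, the handle runs from (327,188) to (327,295), and the lip is at row 374. That is centred between the pads, so I'll descend and grip.

```bash
cat >> h.py <<'E'
def fcast(c,px,z):
    px=np.atleast_2d(px).astype(float);K=np.array(c['K']);Rm=cv2.Rodrigues(np.array(c['rvec'],float))[0];t=np.array(c['tvec'],float).ravel()
    u=cv2.fisheye.undistortPoints(px.reshape(-1,1,2),K,np.zeros(4)).reshape(-1,2)
    d=np.c_[u,np.ones(len(u))]@Rm; o=-Rm.T@t
    return o+d*((z-o[2])/d[:,2])[:,None]
E
python3 - <<'E'
from h import *
c=arm.get_calibration('wrist')
print(fcast(c,[(270,374),(380,374)],5.5)); print('back',fcast(c,[(260,290),(391,290)],32)); print('hend',fcast(c,[(327,187)],70))
print('mat',fcast(c,[(228,146),(400,144),(387,394),(250,394)],4))
E
python3 jog.py '0 0 40 0 0 0;0 1 75 0 0 0;0 1 95 0 0 0;0 1 104 0 0 0;0 1 104 0 0 0;0 1 104 0 0 0'
python3 jog.py '0 0 0 0 0 0;0 0 0 0 0 0;0 0 0 0 0 0;0 0 0 0 0 0;0 0 0 0 0 0;0 0 0 0 0 0;0 0 0 0 0 0;0 0 0 0 0 0' 0
```

```text
[[ 546.7 -422.8    5.5]
 [ 562.5 -323.8    5.5]]
back [[ 450.3 -405.    32. ]
 [ 465.4 -310.4   32. ]]
hend [[ 377.7 -344.5   70. ]]
mat [[ 345.2 -413.2    4. ]
 [ 364.2 -287.4    4. ]
 [ 590.1 -319.     4. ]
 [ 570.2 -448.5    4. ]]
clock: 2.05
position: [417.9, -351.2, 47.3]
ee_rot: [0.078, 0.997, -0.0, 0.001]
contact_force: [0.6, -1.0, 0.2]
gripper_width: 60.2
grasp_force: 0.0
clock: 2.85
position: [417.7, -350.8, 47.1]
ee_rot: [0.077, 0.997, -0.0, 0.0]
contact_force: [-0.7, 1.2, 6.3]
gripper_width: 13.0
grasp_force: 62.3
```

```bash
sed -i 's/^G=.*/G=np.array([-93,0,43.])/' h.py
python3 - <<'E'
from h import *
h=-.155
plan(scoop([510,-366.3,170],h),scoop(tw(25,60,170),TH))
E
```

```text
row: -0.8 -1.2 -165.9 -0.001 0.001 0.000  n>=3.3 -> tcp [ 418.1 -351.9  213. ]
row: 47.6 384.5 0.0 0.000 0.000 -0.157  n>=7.7 -> tcp [430.5  35.3 213. ]
```

```bash
python3 jog.py '0 0 -15 0 0 0;0 0 -50 0 0 0;0 0 -95 0 0 0;0 0 -140 0 0 0;0 0 -166 0 0 0;0 0 -166 0 0 0'
python3 jog.py '5 40 0 0 0 -0.02;11 85 0 0 0 -0.04;16 130 0 0 0 -0.06;22 175 0 0 0 -0.08;27 220 0 0 0 -0.1;33 265 0 0 0 -0.12;39 310 0 0 0 -0.14;44 355 0 0 0 -0.15;47.6 384 0 0 0 -0.157;47.6 384 0 0 0 -0.157'
python3 jog.py '0 0 0 0 0 0;0 0 0 0 0 0'
python3 - <<'E'
from h import *
im,c=snap('wrist','w2.png'); np.savez('w2.npz',**{k:np.array(v) for k,v in c.items()})
im,c=snap('scene','s2.png'); scoopnow()
E
```

```text
clock: 3.45
position: [419.1, -351.5, 216.5]
ee_rot: [0.077, 0.997, -0.002, 0.004]
contact_force: [0.8, 0.2, -0.6]
gripper_width: 12.9
grasp_force: 61.7
clock: 4.45
position: [429.0, 38.8, 210.9]
ee_rot: [-0.003, 1.0, -0.0, -0.001]
contact_force: [-0.4, -0.1, -1.3]
gripper_width: 13.3
grasp_force: 61.5
clock: 4.65
position: [428.9, 35.4, 211.4]
ee_rot: [-0.0, 1.0, -0.0, -0.001]
contact_force: [1.0, -0.8, -1.0]
gripper_width: 13.3
grasp_force: 61.5
scoop o [522.2  35.2 168.7] lip [567.2  35.1 168.6] h,t,roll [-0.  0. -0.]
```

View pics/w2.png

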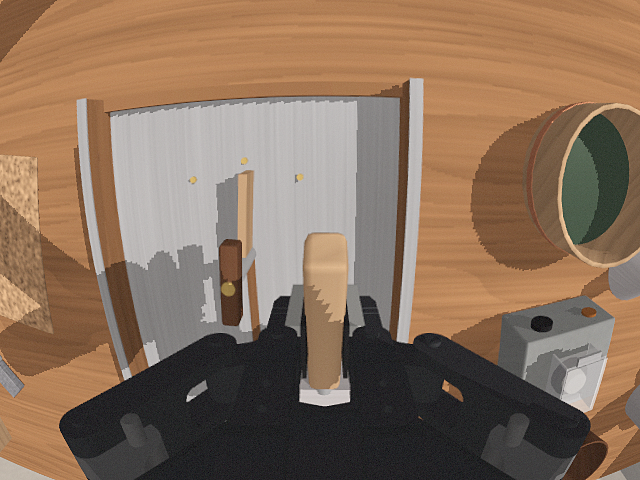

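Wrist view: studs at (193,180), (244,160) and (300,177). Wall tops at the near end are at (78–90,100) and (410–423,79), and the paddle runs from (240,172) to (256,340).

Run:
```python
from h import *
c=dict(np.load('w2.npz')); a=np.deg2rad(35)
w=fcast(c,[(193,180.5),(244,160.5),(299,177.5)],60)
L=[(-45-73*np.cos(x),-73*np.sin(x)) for x in(a,0,-a)]
print('studs',w,rigid(L,w))
w4=fcast(c,[(78,99.5),(90,99),(410,79),(423,79)],96);print('wall tops near',w4)
print('walls further',fcast(c,[(405,300),(413,300)],96), 'left',fcast(c,[(121,368)],96))
Lw=[(-175,-124),(-175,-116),(-175,116),(-175,124)]
S=arm.get_calibration('scene');Z=lambda p:np.array(p)/2+[75,175]
ws=cast(S,Z([(614,373),(706,165)]),96)
print('all',rigid(L+Lw,np.r_[w,w4]),rigid(L+Lw+[(315,-124),(315,124)],np.r_[w,w4,ws]))
b=fcast(c,[(241,240),(220,240),(222,323),(241,325)],130);print('bar',b)
print('paddle top',fcast(c,[(240,172),(254,171)],96))
```

```text
studs [[393.6 -67.2  60. ]
 [379.4 -25.1  60. ]
 [393.1  16.5  60. ]] (array([497.9, -24.6]), np.float64(0.006078898948007389), array([0.3, 0.5, 0.2]))
wall tops near [[ 322.3 -147.9   96. ]
 [ 323.6 -136.1   96. ]
 [ 322.2   90.9   96. ]
 [ 321.5   99.7   96. ]]
walls further [[477.1  94.8  96. ]
 [477.3 100.9  96. ]] left [[ 552.8 -148.3   96. ]]
all (array([497.6, -24. ]), np.float64(0.0010997425638147127), array([1.4, 1. , 1.2, 0.5, 4.2, 0.9, 1. ])) (array([497.8, -24.3]), np.float64(-0.00031081695997429006), array([1.2, 0.9, 1. , 0.6, 4.2, 1.1, 1.3, 1.8, 1.6]))
bar [[420.6 -13.9 130. ]
 [420.7 -27.  130. ]
 [477.7 -31.6 130. ]
 [478.7 -18.7 130. ]]
paddle top [[384.1 -20.3  96. ]
 [383.6 -10.7  96. ]]
```

View pics/s2.png

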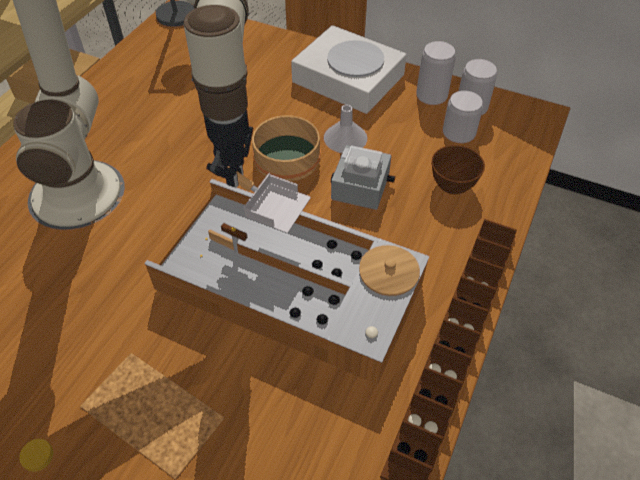

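Scene: the scoop hangs level above the left lane and the stones have not moved. The trough is at (497.9,-24.3) with yaw about 0.001. Next I'll lower the scoop into the left lane.

```bash
sed -i 's/^TR=.*/TR=np.array([497.9,-24.3]);TH=0.001/' h.py
python3 - <<'E'
from h import *
plan(scoop(tw(70,60,100),TH,.03,LIP),scoop(tw(70,60,63),TH,.03,LIP))
E
```

```text
row: -2.0 0.5 64.7 -0.000 0.029 -0.001  n>=1.3 -> tcp [431.2  35.6 147.1]
row: -1.1 0.0 37.0 0.000 0.000 0.000  n>=0.7 -> tcp [431.2  35.6 110.1]
```

```bash
python3 jog.py '-2 0.5 30 0 0.03 0;-2 0.5 65 0 0.03 0;-3 0.5 90 0 0.03 0;-3 0.5 102 0 0.03 0;-3 0.5 102 0 0.03 0;-3 0.5 102 0 0.03 0'
python3 jog.py '0 0 1 0 0 0;0 0 2 0 0 0;0 0 3 0 0 0;0 0 3 0 0 0'
python3 jog.py '0 0 1 0 0 0;0 0 1 0 0 0;0 0 1 0 0 0'
python3 -c "
from h import *
scoopnow()"
```

```text
clock: 5.35
position: [432.9, 36.1, 110.6]
ee_rot: [-0.0, 1.0, -0.0, -0.015]
contact_force: [0.1, 0.4, -0.4]
gripper_width: 13.1
grasp_force: 61.6
clock: 5.75
position: [432.7, 36.7, 107.6]
ee_rot: [-0.001, 1.0, 0.0, -0.015]
contact_force: [-0.2, -0.2, -0.2]
gripper_width: 13.0
grasp_force: 61.6
clock: 6.05
position: [432.7, 36.8, 106.6]
ee_rot: [-0.001, 1.0, 0.0, -0.015]
contact_force: [-1.4, -0.5, 2.0]
gripper_width: 13.3
grasp_force: 62.0
scoop o [524.3  36.9  60.9] lip [569.3  37.   59.6] h,t,roll [0. 0. 0.]
```

```bash
python3 jog.py '-8 -0.5 -0.2 0 0 0;-16 -0.5 -0.5 0 0 0;-24 -0.5 -0.7 0 0 0;-32 -0.5 -1 0 0 0;-40 -0.5 -1.2 0 0 0;-48 -0.5 -1.4 0 0 0;-56 -0.5 -1.7 0 0 0;-64 -0.5 -1.9 0 0 0;-72 -0.5 -2.2 0 0 0;-80 -0.5 -2.4 0 0 0'
python3 jog.py '-6 0 -0.2 0 0 0;-12 0 -0.4 0 0 0;-18 0 -0.5 0 0 0;-24 0 -0.7 0 0 0;-29 0 -0.9 0 0 0;-34 0 -1 0 0 0;-38 0 -1.1 0 0 0;-42 0 -1.2 0 0 0;-42 0 -1.2 0 0 0'
python3 -c "
from h import *
np.set_printoptions(precision=3,suppress=True);scoopnow(); snap('scene','s3.png'); im,_=snap('scene');cv2.imwrite('pics/s3z.png',cv2.resize(im[190:340,210:430],None,fx=3.5,fy=3.5,interpolation=2))"
```

```text
clock: 7.05
position: [513.2, 36.3, 106.3]
ee_rot: [-0.001, 1.0, -0.0, -0.015]
contact_force: [-1.8, 0.5, 3.2]
gripper_width: 12.8
grasp_force: 62.0
clock: 7.95
position: [555.3, 36.4, 106.3]
ee_rot: [-0.001, 1.0, 0.0, -0.015]
contact_force: [-1.3, 0.2, 2.2]
gripper_width: 13.1
grasp_force: 62.1
scoop o [646.961  36.56   60.599] lip [691.942  36.636  59.288] h,t,roll [0.002 0.029 0.   ]
```

View pics/s3z.png

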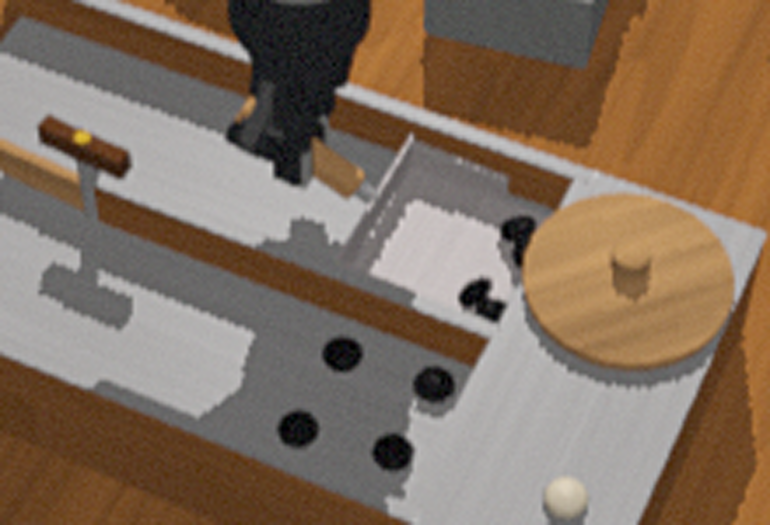

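The stones are gathered at the end wall, seen in the crop at (480,298) and (520,235). The lip still has about 11 mm to go, so I'll push on gently.

```bash
python3 jog.py '-2 0 -0.1 0 0 0;-4 0 -0.1 0 0 0;-6 0 -0.2 0 0 0;-8 0 -0.2 0 0 0;-9 0 -0.3 0 0 0'
python3 jog.py '-1 0 0 0 0 0;-2 0 0 0 0 0;-2 0 0 0 0 0'
python3 -c "
from h import *
np.set_printoptions(precision=3,suppress=True);scoopnow(); im,_=snap('scene');cv2.imwrite('pics/s4z.png',np.hstack([cv2.resize(im[200:300,300:400],None,fx=4,fy=4,interpolation=2),cv2.resize(snap('side')[0][200:300,220:320],None,fx=4,fy=4,interpolation=2)]))"
```

```text
clock: 8.55
position: [563.9, 36.5, 106.3]
ee_rot: [-0.001, 1.0, 0.0, -0.015]
contact_force: [-2.7, 0.7, 4.5]
gripper_width: 12.9
grasp_force: 62.2
clock: 8.85
position: [565.4, 36.4, 106.2]
ee_rot: [-0.001, 1.0, -0.0, -0.015]
contact_force: [-3.1, 0.3, 3.9]
gripper_width: 12.7
grasp_force: 62.3
scoop o [657.015  36.56   60.378] lip [701.994  36.645  59.001] h,t,roll [ 0.002  0.031 -0.   ]
```

View pics/s4z.png

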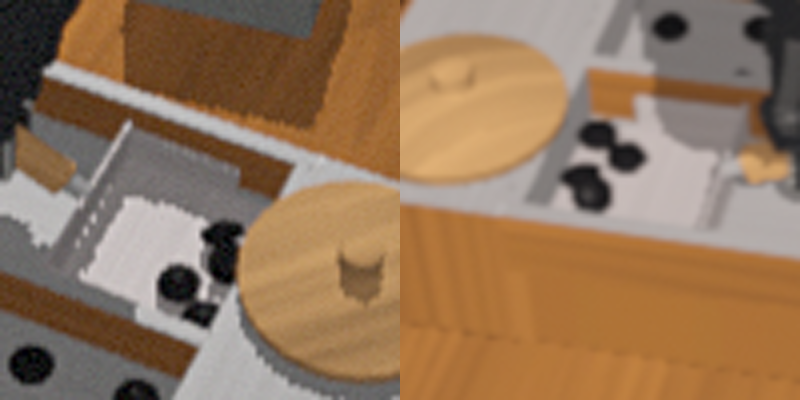

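```bash
python3 jog.py '-1 0 0 0 0 0;-1.5 0 0 0 0 0;-1.5 0 0 0 0 0'
python3 - <<'E'
from h import *
np.set_printoptions(precision=3,suppress=True);scoopnow()
B=np.array([-45,0,0.]); bx=701.5-90; y=36.4
q=[scoop([bx,y,60.7],.001,t,B) for t in(-.1,-.2,-.3)]
a=now()
for b in q: plan(b,start=a)
e=q[-1]; plan(scoop([bx-35,y,66],.001,-.3,B),scoop([bx-60,y,160],.001,-.3,B),start=e)
E
```

```text
clock: 9.25
position: [565.4, 35.9, 105.9]
ee_rot: [-0.001, 1.0, -0.0, -0.017]
contact_force: [-6.8, -1.0, 5.9]
gripper_width: 13.0
grasp_force: 62.4
scoop o [656.937  36.034  59.834] lip [701.912  36.095  58.315] h,t,roll [ 0.001  0.034 -0.001]
row: 5.7 0.4 7.5 -0.001 -0.134 0.000  n>=0.9 -> tcp [559.447  36.348  98.693]
row: 9.1 0.4 13.0 -0.001 -0.234 0.000  n>=1.6 -> tcp [555.914  36.344  93.307]
row: 11.9 0.4 18.8 -0.001 -0.334 0.001  n>=2.2 -> tcp [552.937  36.341  87.594]
row: 31.9 0.0 -15.4 0.000 0.000 0.000  n>=0.7 -> tcp [517.937  36.341  92.894]
row: -3.9 0.0 -97.2 0.000 0.000 0.000  n>=1.9 -> tcp [492.937  36.341 186.894]
```

```bash
python3 jog.py '2.8 0.2 3.6 0 -0.067 0;5.5 0.2 7.3 0 -0.134 0;7.4 0.2 10 0 -0.184 0;9.1 0.2 13 0 -0.234 0;10.5 0.2 15.8 0 -0.284 0;11.9 0.2 18.5 0 -0.334 0;11.9 0.2 18.5 0 -0.334 0'
python3 -c "
from h import *
np.set_printoptions(precision=3,suppress=True);scoopnow(); im,_=snap('scene');cv2.imwrite('pics/s5z.png',np.hstack([cv2.resize(im[200:300,300:400],None,fx=4,fy=4,interpolation=2),cv2.resize(snap('side')[0][200:300,220:320],None,fx=4,fy=4,interpolation=2)]))"
```

```text
clock: 9.95
position: [553.1, 36.6, 87.2]
ee_rot: [-0.003, 0.989, 0.0, 0.151]
contact_force: [0.0, 0.1, -0.0]
gripper_width: 13.0
grasp_force: 61.8
scoop o [654.745  37.241  73.901] lip [697.691  37.498  87.338] h,t,roll [ 0.006 -0.303 -0.   ]
```

View pics/s5z.png

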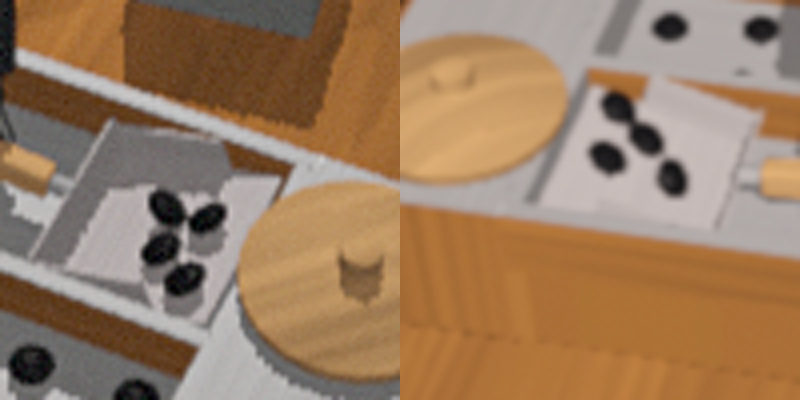

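All four stones are on the pan. I'll retreat, lift and swing to the tub, using heading +90°.

```bash
cat >> h.py <<'E'
TUB=np.array([391,313.5]);HT=1.571
def dump(lz,t,f=15): return scoop([TUB[0],TUB[1]+f,lz],HT,t,LIP)
E
python3 - <<'E'
from h import *
B=np.array([-45,0,0.]); bx=606; y=36.4
a=scoop([bx-35,y,66],.001,-.3,B); b=scoop([bx-60,y,165],.001,-.3,B); plan(a,b)
m=tcp([440,110,195],.8,-.3)
c=dump(170,-.3);plan(m,c,start=b)
seq=[dump(105,-.25),dump(80,0),dump(58,.2),dump(42,.4),dump(40,.6),dump(40,.8),dump(42,.95)]
for s in seq: plan(s,start=c)
E
```

```text
row: 38.3 0.5 -17.5 -0.001 0.002 -0.000  n>=0.8 -> tcp [512.4  36.3  92.9]
row: -5.4 0.0 -102.0 0.000 0.000 0.000  n>=2.0 -> tcp [487.4  36.3 191.9]
row: 44.3 73.7 -17.0 -0.236 0.000 -0.763  n>=5.3 -> tcp [440. 110. 195.]
row: -10.8 86.7 29.2 -0.228 0.000 -0.737  n>=5.1 -> tcp [391.  184.  170.3]
row: 16.9 -0.0 55.3 0.000 0.050 0.000  n>=1.2 -> tcp [391.  184.2 112.5]
row: 7.7 -0.0 47.1 0.000 0.300 0.000  n>=2.0 -> tcp [391.  190.5 123. ]
row: -4.4 0.0 46.1 0.000 0.500 -0.000  n>=3.3 -> tcp [391.  201.8 127.6]
row: -22.3 -0.0 43.5 0.000 0.700 0.000  n>=4.7 -> tcp [391.  218.1 135.3]
row: -47.5 -0.0 32.4 0.000 0.900 0.000  n>=6.0 -> tcp [391.  238.9 153.4]
row: -75.3 -0.0 24.7 0.000 1.100 0.000  n>=7.3 -> tcp [391.  263.2 169. ]
row: -97.5 -0.0 20.8 0.000 1.250 -0.000  n>=8.3 -> tcp [391.  283.2 179.3]
```

```bash
python3 jog.py '12 0.2 -6 0 0 0;25 0.4 -12 0 0 0;38 0.5 -17.5 0 0 0;37 0.5 -40 0 0 0;36 0.5 -70 0 0 0;34 0.5 -100 0 0 0;33 0.5 -119.5 0 0 0;33 0.5 -119.5 0 0 0'
python3 jog.py '5.5 9 -2 -0.03 0 -0.095;11 18 -4 -0.06 0 -0.19;16.5 27.5 -6 -0.09 0 -0.285;22 37 -8.5 -0.118 0 -0.38;27.5 46 -10.5 -0.147 0 -0.475;33 55 -12.5 -0.177 0 -0.57;39 64.5 -15 -0.206 0 -0.665;44.3 73.7 -17 -0.236 0 -0.763;44.3 73.7 -17 -0.236 0 -0.763'
python3 jog.py '-1.5 11 4 -0.028 0 -0.092;-2.7 22 7 -0.057 0 -0.185;-4 33 11 -0.085 0 -0.277;-5.4 43 15 -0.114 0 -0.369;-6.8 54 18 -0.142 0 -0.461;-8 65 22 -0.171 0 -0.553;-9.5 76 26 -0.2 0 -0.645;-10.8 86.7 29.2 -0.228 0 -0.737;-10.8 86.7 29.2 -0.228 0 -0.737;-10.8 86.7 29.2 -0.228 0 -0.737'
python3 - <<'E'
from h import *
np.set_printoptions(precision=3,suppress=True);scoopnow()
im,c=snap('scene','s6.png'); im2,_=snap('side')
cv2.imwrite('pics/s6z.png',np.hstack([cv2.resize(im[60:260,180:380],None,fx=2,fy=2,interpolation=2),cv2.resize(im2[270:470,280:480],None,fx=2,fy=2,interpolation=2)]))
E
```

```text
clock: 10.85
position: [489.1, 38.6, 195.5]
ee_rot: [-0.0, 0.988, 0.003, 0.154]
contact_force: [0.6, 0.4, -1.5]
gripper_width: 13.2
grasp_force: 61.7
clock: 11.75
position: [439.9, 111.3, 194.2]
ee_rot: [-0.385, 0.911, 0.058, 0.138]
contact_force: [-0.6, 0.1, -1.6]
gripper_width: 13.3
grasp_force: 61.6
clock: 12.75
position: [391.1, 184.4, 169.6]
ee_rot: [-0.699, 0.7, 0.104, 0.106]
contact_force: [0.5, -0.1, -1.6]
gripper_width: 13.1
grasp_force: 61.6
scoop o [391.348 285.921 155.93 ] lip [391.4   328.922 169.194] h,t,roll [ 1.57  -0.299 -0.003]
```

View pics/s6z.png

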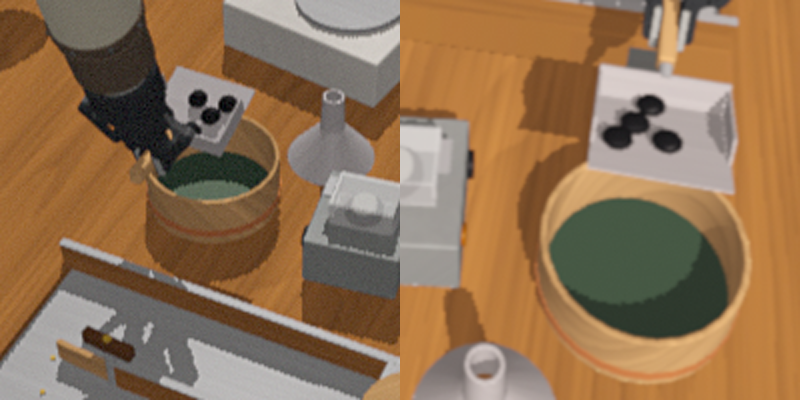

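The scoop is over the tub with all four stones aboard. I'll lower it and tip slowly.

```bash
python3 jog.py '6 0 18 0 0.017 0;11 0 37 0 0.03 0;17 0 55 0 0.05 0;14 0 52 0 0.13 0;11 0 50 0 0.21 0;7.7 0 47 0 0.3 0;3 0 46.5 0 0.38 0;-1 0 46 0 0.44 0;-4.4 0 46 0 0.5 0;-4.4 0 46 0 0.5 0'
python3 -c "
from h import *
plan(dump(48,.3),start=dump(58,.2));plan(dump(42,.4),start=dump(58,.2));plan(dump(40,.6),start=dump(58,.2));plan(dump(40,.8),start=dump(58,.2));plan(dump(42,.95),start=dump(58,.2))"
```

```text
clock: 13.85
position: [391.5, 203.7, 127.5]
ee_rot: [0.704, -0.703, 0.072, 0.069]
contact_force: [-0.3, -0.3, -2.0]
gripper_width: 13.1
grasp_force: 61.6
row: -7.0 -0.0 -3.8 0.000 0.100 -0.000  n>=0.7 -> tcp [391.  209.4 129.9]
row: -14.5 -0.0 -10.9 -0.000 0.200 -0.000  n>=1.3 -> tcp [391.  218.1 135.3]
row: -31.2 -0.0 -32.7 0.000 0.400 -0.000  n>=2.7 -> tcp [391.  238.9 153.4]
row: -52.0 -0.0 -52.8 0.000 0.600 0.000  n>=4.0 -> tcp [391.  263.2 169. ]
row: -69.5 -0.0 -66.8 0.000 0.750 -0.000  n>=5.0 -> tcp [391.  283.2 179.3]
```

```bash
python3 jog.py '-3.5 0 -2 0 0.05 0;-7 0 -4 0 0.1 0;-10.5 0 -7 0 0.15 0;-14.5 0 -11 0 0.2 0;-18.5 0 -16 0 0.25 0;-22.5 0 -21.5 0 0.3 0;-27 0 -27 0 0.35 0;-31 0 -32.7 0 0.4 0;-31 0 -32.7 0 0.4 0'
python3 jog.py '-3 0 -4 0 0.05 0;-5 0 -8 0 0.1 0;-8 0 -12 0 0.15 0;-12 0 -16 0 0.2 0;-17 0 -20 0 0.28 0;-22 0 -24 0 0.35 0;-22 0 -24 0 0.35 0;-22 0 -24 0 0.35 0'
python3 - <<'E'
from h import *
np.set_printoptions(precision=3,suppress=True);scoopnow()
im2,_=snap('side','t1.png')
cv2.imwrite('pics/t1z.png',cv2.resize(im2[270:470,280:480],None,fx=2.5,fy=2.5,interpolation=2))
E
```

```text
clock: 14.75
position: [391.3, 240.2, 153.0]
ee_rot: [-0.676, 0.676, -0.21, -0.207]
contact_force: [-0.8, 0.0, -3.0]
gripper_width: 12.8
grasp_force: 61.6
clock: 15.55
position: [390.8, 270.3, 160.5]
ee_rot: [-0.629, 0.63, -0.324, -0.322]
contact_force: [-0.5, 0.0, -1.4]
gripper_width: 13.2
grasp_force: 61.7
scoop o [391.139 289.615  59.873] lip [391.258 315.867  23.325] h,t,roll [ 1.566  0.948 -0.005]
```

View pics/t1z.png

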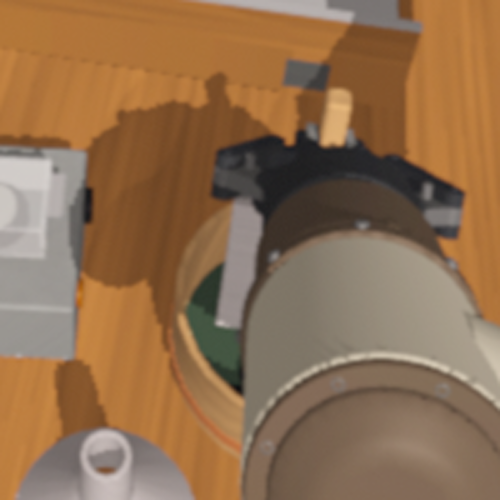

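The wrist hides the tub. I'll withdraw upwards and then check the tub by mask.

Run:
```python
from h import *
a=dump(60,.95,0);b=dump(110,.5,0);c=dump(160,0,-20)
d=tcp([440,110,205],.8);e=scoop(tw(20,-60,165),TH)
plan(a);plan(b,c,start=a);plan(d,e,start=c)
```

```text
row: 30.6 -0.3 -19.6 -0.002 0.002 -0.003  n>=0.7 -> tcp [391.  268.2 197.3]
row: 45.6 -0.0 35.2 -0.000 -0.450 0.000  n>=3.0 -> tcp [391.  213.  213.9]
row: 45.2 0.0 37.1 0.000 -0.500 0.000  n>=3.3 -> tcp [391.  155.5 203. ]
row: 45.5 -49.0 -2.0 0.000 0.000 0.771  n>=5.1 -> tcp [440. 110. 205.]
row: 149.9 -124.6 -3.0 0.000 0.000 0.799  n>=5.3 -> tcp [425.  -84.4 208. ]
```

```bash
python3 jog.py '10 0 -7 0 0 0;20 0 -13 0 0 0;31 0 -20 0 0 0;31 0 -20 0 0 0'
python3 jog.py '15 0 12 0 -0.15 0;30 0 24 0 -0.3 0;45.6 0 35 0 -0.45 0;45.6 0 35 0 -0.45 0;45.6 0 35 0 -0.45 0'
python3 jog.py '15 0 12 0 -0.15 0;30 0 24 0 -0.3 0;45 0 37 0 -0.45 0;45 0 37 0 -0.5 0;45 0 37 0 -0.5 0'
python3 jog.py '9 -10 0 0 0 0.15;18 -20 0 0 0 0.3;27 -30 0 0 0 0.45;36 -40 0 0 0 0.6;45 -49 -2 0 0 0.75;45 -49 -2 0 0 0.77;45 -49 -2 0 0 0.77'
python3 - <<'E'
from h import *
im,c=snap('side','t2.png')
t=im[330:460,345:460]; v=t.max(2); print(v.min()); 
for th in(30,40,50):
    n,l,s,ce=cv2.connectedComponentsWithStats((v<th).astype(np.uint8)); print(th,[(int(x[4]),(q+[345,330]).round().tolist()) for x,q in zip(s[1:],ce[1:]) if x[4]>8])
cv2.imwrite('pics/t2z.png',np.hstack([cv2.resize(t,None,fx=3,fy=3,interpolation=2),cv2.resize(snap('scene')[0][110:240,240:355],None,fx=3,fy=3,interpolation=2)]))
E
```

```text
clock: 16.0
position: [391.2, 269.7, 200.1]
ee_rot: [-0.629, 0.63, -0.324, -0.32]
contact_force: [0.2, -0.0, 0.2]
gripper_width: 12.9
grasp_force: 61.7
clock: 16.5
position: [390.7, 213.4, 215.6]
ee_rot: [-0.685, 0.686, -0.176, -0.173]
contact_force: [1.0, 0.1, -1.7]
gripper_width: 13.2
grasp_force: 61.7
clock: 17.0
position: [390.8, 156.1, 203.3]
ee_rot: [-0.707, 0.707, -0.001, 0.001]
contact_force: [-0.2, 0.5, -0.5]
gripper_width: 12.9
grasp_force: 61.7
clock: 17.7
position: [439.9, 112.8, 204.7]
ee_rot: [-0.392, 0.92, -0.001, 0.0]
contact_force: [0.4, -0.2, -1.0]
gripper_width: 12.9
grasp_force: 61.7
17
30 [(51, [400.0, 415.0]), (95, [380.0, 420.0])]
40 [(127, [402.0, 418.0]), (157, [381.0, 420.0])]
50 [(162, [402.0, 418.0]), (196, [381.0, 421.0])]
```

Run:
```python
from h import *
im=cv2.imread('pics/t2.png');v=im.max(2)[402:438,364:420]
for r in v[::1]: print(''.join('#' if x<28 else '+' if x<45 else 'o' if x<60 else '.' for x in r))
```

```text
........................................................
........................................................
........................................................
........................................................
........................................................
........................................................
........................................................
........................................................
..................................oooo..................
.................................ooo++oo................
...............ooooo............o+++###++..............o
............ooo+++++o..........o++#######+.............o
............oo+#####++.........o+######+##+o.........ooo
.o.........oo+#######++o.......++####+++++++........oooo
.ooo.......o++####+###++......o+##++++++++++o.....oooooo
..ooo......o+####+++++++o.....o+##+++++++++++o...ooooooo
...ooooo..oo+##+#++++++++......++#+++++++++++ooooooooooo
....ooooooo++++++++++++++o.....o+#++++++++++++oooooooooo
.....oooooo++++++++++++++o......++++++ooo+++++oooooooooo
......oooooo+##++
[... 251 characters left out ...]
++oooooooooooooo
...........+####++#++++ooooooooooooooooooooooooooooooooo
.............+##+++++ooooooooooooooooooooooooooooooooooo
..............o++ooooooooooooooooooooooooooooooooooooooo
................oooooooooooooooooooooooooooooooooooooooo
..................oooooooooooooooooooooooooooooooooooooo
....................oooooooooooooooooooooooooooooooooooo
.....................ooooooooooooooooooooooooooooooooooo
........................oooooooooooooooooooooooooooooooo
..........................oooooooooooooooooooooooooooooo
.............................ooooooooooooooooooooooooooo
................................oooooooooooooooooooooooo
.....................................oooooooooooooooooo.
```

View pics/t2z.png

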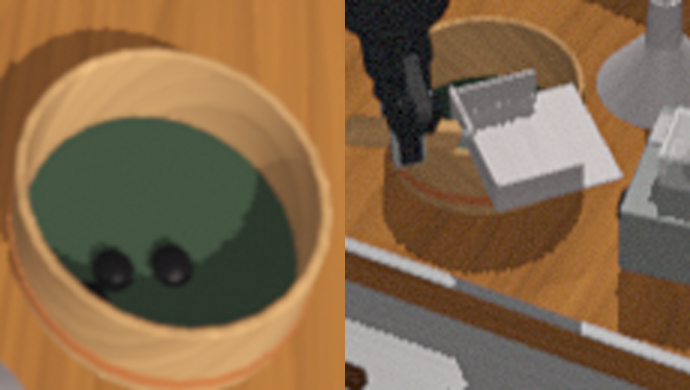

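The scoop is empty. Two stones are plain in the tub and a third edge shows at the near wall; the near rim hides the rest. I'll go on to the right lane and check the tub from the scene camera.

```bash
python3 jog.py '28 -23 0 0 0 0.15;56 -47 -1 0 0 0.3;84 -70 -1 0 0 0.45;112 -94 -2 0 0 0.6;140 -117 -3 0 0 0.75;150 -127 -3 0 0 0.8;150 -127 -3 0 0 0.8;150 -127 -3 0 0 0.8'
python3 - <<'E'
from h import *
im,c=snap('scene','s7.png')
np.set_printoptions(precision=3,suppress=True);scoopnow()
v=im.max(2)
def blobs(x0,y0,x1,y1,th):
    n,l,s,ce=cv2.connectedComponentsWithStats((v[y0:y1,x0:x1]<th).astype(np.uint8)); return [(int(x[4]),*np.round(q+[x0,y0],1)) for x,q in zip(s[1:],ce[1:]) if x[4]>8]
b=blobs(270,230,370,345,45);print('lane',b)
q=cast(c,[x[1:] for x in b],67)[:,:2]-TR;print(q)
for r in v[130:165,252:322]: print(''.join('#' if x<28 else '+' if x<45 else 'o' if x<60 else '.' for x in r))
E
```

```text
clock: 18.6
position: [426.7, -83.7, 208.6]
ee_rot: [-0.002, 1.0, -0.0, 0.002]
contact_force: [-1.1, -0.2, -1.1]
gripper_width: 13.0
grasp_force: 61.7
scoop o [520.025 -83.043 166.017] lip [565.024 -82.861 166.189] h,t,roll [ 0.004 -0.004 -0.   ]
lane [(74, np.float64(307.2), np.float64(291.0)), (76, np.float64(333.8), np.float64(299.3)), (68, np.float64(294.7), np.float64(312.5)), (71, np.float64(321.6), np.float64(319.2))]
[[128.354 -30.533]
 [182.233 -25.908]
 [128.265 -83.838]
 [179.861 -75.459]]
......................................................................
......................................................................
......................................................................
......................................................................
......................................................................
...........................................+#+o.......................
.............................ooooo+o+++o++#####+......................
........................o+oooo+ooo+o+ooo######+#+.....................
......................oooo
[... 1190 characters left out ...]
...................................o++oo+o...................
...............................................o......................
......................................................................
......................................................................
......................................................................
......................................................................
......................................................................
......................................................................
......................................................................
......................................................................
```

All four stones are in the tub. The right lane's stones have not moved, so I'll lower the scoop there.

Run:
```python
from h import *
plan(scoop(tw(70,-60,62.5),TH,.03,LIP))
```

```text
row: -4.1 -1.0 99.1 -0.000 0.034 0.003  n>=2.0 -> tcp [431.3 -84.4 109.6]
```

```bash
python3 jog.py '-4 -1 30 0 0.034 0.003;-4 -1 60 0 0.034 0.003;-4 -1 85 0 0.034 0.003;-4 -1 99 0 0.034 0.003;-4 -1 99 0 0.034 0.003;-4 -1 99 0 0.034 0.003'
python3 jog.py '0 0 1 0 0 0;0 0 2 0 0 0;0 0 3 0 0 0;0 0 3 0 0 0'
python3 -c "
from h import *
np.set_printoptions(precision=3,suppress=True);scoopnow()"
```

```text
clock: 19.25
position: [431.7, -84.3, 110.1]
ee_rot: [-0.001, 1.0, -0.0, -0.015]
contact_force: [-0.6, -0.4, -0.5]
gripper_width: 13.0
grasp_force: 61.8
clock: 19.65
position: [431.2, -85.1, 107.0]
ee_rot: [0.001, 1.0, 0.0, -0.015]
contact_force: [-0.3, 0.3, -1.8]
gripper_width: 13.2
grasp_force: 61.7
scoop o [522.923 -85.171  61.27 ] lip [567.903 -85.216  59.947] h,t,roll [-0.001  0.029  0.   ]
```

```bash
python3 jog.py '0 0 0.8 0 0 0;0 0.4 1.2 0 0 0;0 0.7 1.2 0 0 0'
python3 jog.py '-8 0 -0.2 0 0 0;-16 0 -0.5 0 0 0;-24 0 -0.7 0 0 0;-32 0 -1 0 0 0;-40 0 -1.2 0 0 0;-48 0 -1.4 0 0 0;-56 0 -1.7 0 0 0;-64 0 -1.9 0 0 0;-72 0 -2.2 0 0 0;-80 0 -2.4 0 0 0'
python3 jog.py '-6 0 -0.2 0 0 0;-12 0 -0.4 0 0 0;-18 0 -0.5 0 0 0;-24 0 -0.7 0 0 0;-29 0 -0.9 0 0 0;-34 0 -1 0 0 0;-38 0 -1.1 0 0 0;-42 0 -1.2 0 0 0;-42 0 -1.2 0 0 0'
python3 jog.py '-2 0 -0.1 0 0 0;-4 0 -0.1 0 0 0;-6 0 -0.2 0 0 0;-8 0 -0.2 0 0 0;-9 0 -0.3 0 0 0;-9 0 -0.3 0 0 0'
python3 jog.py '-1 0 0 0 0 0;-2 0 0 0 0 0;-3 0 0 0 0 0;-3 0 0 0 0 0'
python3 -c "
from h import *
np.set_printoptions(precision=3,suppress=True);scoopnow()
im,c=snap('scene','s8.png');v=im.max(2)[275:340,300:365]
for r in v: print(''.join('#' if x<30 else '+' if x<50 else '.' if x<150 else ' ' for x in r))"
```

```text
clock: 19.95
position: [431.3, -84.5, 105.9]
ee_rot: [0.001, 1.0, -0.0, -0.015]
contact_force: [-1.5, -1.8, 2.3]
gripper_width: 13.1
grasp_force: 62.1
clock: 20.95
position: [511.8, -84.5, 105.5]
ee_rot: [0.001, 1.0, -0.0, -0.015]
contact_force: [-3.2, -0.5, 4.5]
gripper_width: 13.0
grasp_force: 62.2
clock: 21.85
position: [554.2, -84.5, 105.5]
ee_rot: [0.0, 1.0, -0.0, -0.014]
contact_force: [-1.6, -0.4, 2.7]
gripper_width: 13.1
grasp_force: 62.3
clock: 22.45
position: [562.2, -84.5, 105.5]
ee_rot: [0.001, 1.0, -0.0, -0.015]
contact_force: [-3.8, -0.4, 4.2]
gripper_width: 12.6
grasp_force: 62.4
clock: 22.85
position: [565.4, -84.5, 105.4]
ee_rot: [0.001, 1.0, -0.0, -0.015]
contact_force: [-3.5, 0.2, 4.7]
gripper_width: 12.9
grasp_force: 62.3
scoop o [657.102 -84.608  59.682] lip [702.082 -84.656  58.349] h,t,roll [-0.001  0.03  -0.   ]
..... ................                                     ..    
..... ..................                                    .    
....  .....................                                 ..   
...  .........................                        
[... 3300 characters left out ...]
           
........................+#+..                                    
.............................                                    
............................                                     
............................                                     
...........................                                      
...........................                                      
..........................                                       
..........................                                       
..........................                                       
..........................                                       
............................
```

```bash
python3 jog.py '-1 0 0 0 0 0;-1.5 0 0 0 0 0;-1.5 0 0 0 0 0'
python3 jog.py '2.8 0.2 3.4 0 -0.067 0;5.5 0.2 7 0 -0.134 0;7.4 0.2 9.7 0 -0.184 0;9.1 0.2 12.6 0 -0.234 0;10.5 0.2 15.4 0 -0.284 0;11.9 0.2 18.1 0 -0.334 0;11.9 0.2 18.1 0 -0.334 0'
python3 -c "
from h import *
np.set_printoptions(precision=3,suppress=True);scoopnow()
im,c=snap('scene','s9.png');v=im.max(2)[275:340,290:365]
for r in v[::2]: print(''.join('#' if x<30 else '+' if x<50 else '.' if x<150 else ' ' for x in r))
B=np.array([-45,0,0.]);a=scoop([571,-84.4,66],.001,-.3,B); b=scoop([546,-84.4,165],.001,-.3,B); plan(a,b)
m=tcp([430,60,205],.6,-.3);plan(m,dump(170,-.3),start=b)"
```

```text
clock: 23.2
position: [565.5, -84.7, 105.1]
ee_rot: [0.001, 1.0, -0.0, -0.016]
contact_force: [-4.7, -0.1, 5.9]
gripper_width: 12.8
grasp_force: 62.4
clock: 23.9
position: [553.1, -84.2, 86.9]
ee_rot: [-0.0, 0.989, -0.0, 0.151]
contact_force: [-1.9, 1.3, 1.1]
gripper_width: 13.2
grasp_force: 62.0
scoop o [654.674 -84.197  73.606] lip [697.621 -84.187  87.043] h,t,roll [ 0.    -0.303 -0.   ]
.......... .....................                                     ..    
......... ..........   ..............                                 ..   
........ ........................ ... ....                            ...  
......  .......................................                       .... 
..... ...............................................                  ....
.... .......................................+#+++.........               ..
... ......................................####+++++.........              .
   ......................................####+++##.........                
 ..........       .    ............#+++..########..    ...                 
...........           
[... 1420 characters left out ...]
 
...................            ......                                      
........................                                                   
.............................                                              
.................................                                          
......................................                                     
row: 37.5 -0.2 -17.8 -0.001 0.002 -0.001  n>=0.8 -> tcp [512.437 -84.459  92.894]
row: -5.4 0.0 -102.0 0.000 0.000 0.000  n>=2.0 -> tcp [487.437 -84.459 191.894]
row: 50.9 144.5 -29.5 -0.177 0.000 -0.572  n>=4.0 -> tcp [430.  60. 205.]
row: -25.9 124.3 44.3 -0.287 0.000 -0.928  n>=6.5 -> tcp [391.029 183.956 170.298]
```

```bash
python3 jog.py '12 0 -6 0 0 0;25 0 -12 0 0 0;37.5 0 -18 0 0 0;37 0 -40 0 0 0;36 0 -70 0 0 0;34 0 -100 0 0 0;32 0 -119.8 0 0 0;32 0 -119.8 0 0 0'
python3 jog.py '6 18 -4 -0.022 0 -0.072;12.7 36 -7.4 -0.044 0 -0.143;19 54 -11 -0.066 0 -0.215;25.5 72 -14.8 -0.088 0 -0.286;32 90 -18.5 -0.11 0 -0.358;38 108 -22 -0.133 0 -0.429;44.5 126 -26 -0.155 0 -0.5;50.9 144.5 -29.5 -0.177 0 -0.572;50.9 144.5 -29.5 -0.177 0 -0.572'
python3 jog.py '-3 14 5 -0.032 0 -0.103;-6 28 10 -0.064 0 -0.206;-9 41 15 -0.096 0 -0.309;-11.5 55 19.7 -0.127 0 -0.412;-14.4 69 24.6 -0.159 0 -0.516;-17.3 83 29.5 -0.191 0 -0.619;-20 97 34.5 -0.223 0 -0.722;-23 110 39.4 -0.255 0 -0.825;-26 124.3 44.3 -0.287 0 -0.928;-26 124.3 44.3 -0.287 0 -0.928'
python3 jog.py '0 0 0 0 0 0'
python3 -c "
from h import *
np.set_printoptions(precision=3,suppress=True);scoopnow()
im,c=snap('side','t3.png');v=im.max(2)[290:370,350:460]
for r in v[::2]: print(''.join('#' if x<30 else '+' if x<50 else '.' if x<150 else ' ' for x in r))
plan(dump(105,-.25,10))"
```

```text
clock: 24.75
position: [489.7, -83.8, 195.5]
ee_rot: [0.0, 0.988, 0.001, 0.154]
contact_force: [-0.5, 0.3, -2.0]
gripper_width: 12.8
grasp_force: 61.6
clock: 25.65
position: [430.2, 61.5, 204.2]
ee_rot: [-0.292, 0.945, 0.044, 0.143]
contact_force: [-0.0, 0.6, -1.2]
gripper_width: 13.1
grasp_force: 61.5
clock: 26.65
position: [392.6, 185.0, 169.0]
ee_rot: [-0.699, 0.7, 0.105, 0.106]
contact_force: [0.0, -0.3, -1.2]
gripper_width: 13.0
grasp_force: 61.5
clock: 26.75
position: [392.3, 184.0, 169.5]
ee_rot: [-0.698, 0.701, 0.104, 0.106]
contact_force: [-0.8, -0.4, -2.0]
gripper_width: 12.9
grasp_force: 61.5
scoop o [392.743 285.549 155.765] lip [392.887 328.558 168.999] h,t,roll [ 1.567 -0.299 -0.002]
                          .................              ..             ....                                  
                         ...............               ....             ..                                    
                        .........           ........     .                                                    
                       ........             ..............  
[... 3426 characters left out ...]
                                                                 
..........                                                                                                    
........                                                                                                      
.......                                                                                                       
......                                                                                                        
....                                                                                                          
row: 21.3 1.3 53.3 -0.004 0.049 -0.003  n>=1.1 -> tcp [391.029 179.152 112.521]
```

Run:
```python
from h import *
s0=now()
for s in [dump(105,-.25,5),dump(80,0,5),dump(60,.2,5)]: plan(s,start=s0)
print()
for s in [dump(50,.3,5),dump(44,.4,5),dump(42,.5,5),dump(40,.6,5)]: plan(s,start=dump(60,.2,5))
print()
for s in [dump(40,.7,3),dump(40,.8,0),dump(42,.95,0)]: plan(s,start=dump(40,.6,5))
print()
plan(dump(90,.95,0),dump(130,.5,-10),dump(170,0,-30),tcp([440,110,205],.8),start=dump(42,.95,0))
```

```text
row: 26.1 1.3 51.9 -0.004 0.049 -0.003  n>=1.2 -> tcp [391.  174.2 112.5]
row: 16.9 1.3 43.7 -0.003 0.299 -0.004  n>=2.0 -> tcp [391.  180.5 123. ]
row: 4.2 1.3 40.8 -0.003 0.499 -0.004  n>=3.3 -> tcp [391.  191.8 129.6]

row: -7.0 -0.0 -3.8 0.000 0.100 -0.000  n>=0.7 -> tcp [391.  199.4 131.9]
row: -14.5 -0.0 -10.9 -0.000 0.200 -0.000  n>=1.3 -> tcp [391.  208.1 137.3]
row: -22.4 -0.0 -21.2 0.000 0.300 0.000  n>=2.0 -> tcp [391.  218.  145.9]
row: -31.6 -0.0 -30.7 0.000 0.400 -0.000  n>=2.7 -> tcp [391.  228.9 153.4]

row: -3.3 0.0 -12.4 0.000 0.100 0.000  n>=0.7 -> tcp [391.  238.7 161.8]
row: -7.2 0.0 -23.7 -0.000 0.200 0.000  n>=1.3 -> tcp [391.  248.2 169. ]
row: -17.9 0.0 -43.5 0.000 0.350 0.000  n>=2.3 -> tcp [391.  268.2 179.3]

row: 39.0 0.0 -27.9 0.000 0.000 0.000  n>=1.0 -> tcp [391.  268.2 227.3]
row: 43.3 0.0 49.2 -0.000 -0.450 0.000  n>=3.0 -> tcp [391.  203.  233.9]
row: 40.5 0.0 45.9 0.000 -0.500 0.000  n>=3.3 -> tcp [391.  145.5 213. ]
row: 35.5 -49.0 8.0 0.000 0.000 0.771  n>=5.1 -> tcp [440. 110. 205.]
```

```bash
python3 jog.py '8 0.4 17 0 0.017 0;17 0.9 35 0 0.03 0;26 1.3 52 0 0.05 0;23 1.3 49 0 0.13 0;20 1.3 46 0 0.22 0;17 1.3 43.7 0 0.3 0;12.5 1.3 42 0 0.37 0;8 1.3 41 0 0.44 0;4.2 1.3 40.8 0 0.5 0;4.2 1.3 40.8 0 0.5 0'
python3 jog.py '-3.5 0 -1.7 0 0.05 0;-7 0 -3.8 0 0.1 0;-10.5 0 -7 0 0.15 0;-14.5 0 -11 0 0.2 0;-18.5 0 -16 0 0.25 0;-22.4 0 -21.2 0 0.3 0;-27 0 -26 0 0.35 0;-31.6 0 -30.7 0 0.4 0;-31.6 0 -30.7 0 0.4 0'
python3 jog.py '-1.7 0 -6 0 0.05 0;-3.3 0 -12.4 0 0.1 0;-5 0 -18 0 0.15 0;-7.2 0 -23.7 0 0.2 0;-12 0 -33 0 0.27 0;-18 0 -43.5 0 0.35 0;-18 0 -43.5 0 0.35 0;-18 0 -43.5 0 0.35 0'
python3 jog.py '13 0 -9 0 0 0;26 0 -18 0 0 0;39 0 -28 0 0 0;39 0 -28 0 0 0'
python3 jog.py '15 0 17 0 -0.15 0;29 0 33 0 -0.3 0;43 0 49 0 -0.45 0;43 0 49 0 -0.45 0;43 0 49 0 -0.45 0'
python3 jog.py '12 0 14 0 -0.15 0;25 0 28 0 -0.3 0;38 0 43 0 -0.45 0;40.5 0 46 0 -0.5 0;40.5 0 46 0 -0.5 0'
python3 jog.py '7 -10 1 0 0 0.15;14 -20 3 0 0 0.3;21 -30 4 0 0 0.45;28 -40 6 0 0 0.6;35.5 -49 8 0 0 0.75;35.5 -49 8 0 0 0.77;35.5 -49 8 0 0 0.77'
python3 - <<'E'
from h import *
S,D=snap('scene')[0],snap('side')[0]
np.set_printoptions(precision=3,suppress=True);scoopnow()
h=-.155
a=scoop([510,-366.3,180],h);b=scoop([510,-366.3,20],h); plan(a,b)
cv2.imwrite('pics/d1.png',D)
v=D.max(2)[395:450,355:450]
for r in v[::2]: print(''.join('#' if x<28 else '+' if x<42 else '.' if x<150 else ' ' for x in r))
v=S.max(2)
n,l,s,ce=cv2.connectedComponentsWithStats((v[180:350,150:420]<45).astype(np.uint8)); print([(int(x[4]),*np.round(q+[150,180])) for x,q in zip(s[1:],ce[1:]) if x[4]>20])
E
```

```text
clock: 27.8
position: [391.4, 193.4, 130.1]
ee_rot: [-0.703, 0.704, -0.072, -0.069]
contact_force: [-0.1, -0.7, -2.0]
gripper_width: 13.1
grasp_force: 61.5
clock: 28.7
position: [391.4, 230.2, 153.5]
ee_rot: [-0.675, 0.677, -0.209, -0.207]
contact_force: [1.2, 0.4, -1.8]
gripper_width: 13.1
grasp_force: 61.6
clock: 29.5
position: [390.9, 268.2, 179.2]
ee_rot: [-0.628, 0.631, -0.323, -0.322]
contact_force: [-0.2, 0.5, -1.0]
gripper_width: 13.0
grasp_force: 61.7
clock: 29.9
position: [391.4, 269.5, 231.0]
ee_rot: [-0.628, 0.632, -0.323, -0.319]
contact_force: [-0.6, -0.6, -1.7]
gripper_width: 12.9
grasp_force: 61.6
clock: 30.4
position: [390.5, 203.0, 235.5]
ee_rot: [-0.684, 0.687, -0.176, -0.173]
contact_force: [0.1, -0.5, -1.7]
gripper_width: 13.0
grasp_force: 61.6
clock: 30.9
position: [390.3, 145.4, 213.0]
ee_rot: [-0.706, 0.709, -0.001, 0.001]
contact_force: [-0.1, 0.4, -0.8]
gripper_width: 13.0
grasp_force: 61.6
clock: 31.6
position: [439.5, 111.7, 204.7]
ee_rot: [-0.39, 0.921, -0.001, 0.0]
contact_force: [0.2, 0.8, -0.9]
gripper_width: 13.0
grasp_force: 61.6
scoop o [504.081 178
[... 2234 characters left out ...]
.....                    
                                       .................+##++++......                          
                                                 .........                                     
                                                                                               
                                                                                               
                                                                                               
                                                                                               
                                                                                               
[]
```

The lanes are clear and new stones are in the tub. The scoop goes back to its mat now.

```bash
python3 jog.py '35 -31 -2 0 0 0.096;75 -66 -4 0 0 0.2;115 -101 -6 0 0 0.31;155 -137 -8 0 0 0.43;195 -172 -10 0 0 0.54;235 -207 -12 0 0 0.65;275 -243 -14 0 0 0.76;310 -274 -16 0 0 0.86;348 -307 -17.4 0 0 0.957;348 -307 -17.4 0 0 0.957'
python3 jog.py '0 0 0 0 0 0;0 0 40 0 0 0;0 0 80 0 0 0;0 0 120 0 0 0;0 0 145 0 0 0;0 0 160 0 0 0;0 0 160 0 0 0;0 0 160 0 0 0'
python3 - <<'E'
from h import *
S,c=snap('scene','sm.png')
v=S.max(2)[130:165,252:322]
for r in v: print(''.join('#' if x<28 else '+' if x<45 else '.' for x in r))
plan(scoop([510,-366.3,5.5],-.155))
E
```

```text
clock: 32.7
position: [416.7, -355.8, 222.8]
ee_rot: [0.08, 0.997, -0.0, 0.002]
contact_force: [-0.4, 1.0, -2.3]
gripper_width: 13.3
grasp_force: 61.6
clock: 33.5
position: [418.2, -351.8, 63.4]
ee_rot: [0.078, 0.997, -0.0, 0.002]
contact_force: [0.1, 0.5, -1.0]
gripper_width: 13.2
grasp_force: 61.6
......................................................................
......................................................................
......................................................................
......................................................................
......................................................................
...........................................+##+.......................
.............................++++++..++.+#######......................
.........................+.#######++.+..########+.....................
.......................+.+++######++...+#####+###.....................
....................+..+..#####++##+.++++########++...................
....................+..+.+####++##+..++####+###+++.+++................
................++
[... 1061 characters left out ...]
........................................................
......................................................................
......................................................................
......................................................................
......................................................................
......................................................................
......................................................................
......................................................................
......................................................................
row: 0.6 0.2 15.5 -0.000 0.006 -0.001  n>=0.3 -> tcp [ 418.1 -351.9   48.5]
```

```bash
python3 jog.py '0 0 6 0 0.003 0;0 0 11 0 0.005 0;0 0 15 0 0.005 0;0 0 15 0 0.005 0'
python3 jog.py '0 0 0.7 0 0 0;0 0 1.4 0 0 0;0 0 1.6 0 0 0;0 0 1.6 0 0 0'
```

```text
clock: 33.95
position: [417.3, -352.4, 47.3]
ee_rot: [0.079, 0.997, 0.001, -0.001]
contact_force: [0.5, -0.7, -1.2]
gripper_width: 13.1
grasp_force: 61.7
clock: 34.35
position: [417.4, -352.6, 46.9]
ee_rot: [0.079, 0.997, 0.0, -0.0]
contact_force: [-1.8, 1.1, 5.7]
gripper_width: 13.1
grasp_force: 62.4
```

```bash
python3 jog.py '0 0 0 0 0 0;0 0 0 0 0 0;0 0 0 0 0 0;0 0 0 0 0 0;0 0 0 0 0 0' 50
python3 jog.py '0 0 -20 0 0 0;0 0 -60 0 0 0;0 0 -110 0 0 0;0 0 -150 0 0 0;0 0 -150 0 0 0'
python3 - <<'E'
from h import *
a=tcp([*tw(-45,0,0)[:2],200],-.08);plan(a)
S,c=snap('scene','sm2.png')
b=tcp([*tw(-45,0,0)[:2],121],-.08);plan(b,tcp(b[0],.611),start=a)
E
```

```text
clock: 34.85
position: [417.6, -352.5, 46.1]
ee_rot: [0.079, 0.997, 0.0, -0.001]
contact_force: [0.4, -0.3, 0.5]
gripper_width: 50.0
grasp_force: 0.0
clock: 35.35
position: [420.8, -354.6, 203.0]
ee_rot: [0.078, 0.997, -0.003, 0.006]
contact_force: [1.0, -0.9, -0.5]
gripper_width: 50.2
grasp_force: 0.0
row: 19.9 331.2 1.2 -0.005 0.012 -0.077  n>=6.6 -> tcp [452.9 -24.3 200. ]
row: 0.0 0.0 79.0 0.000 0.000 0.000  n>=1.6 -> tcp [452.9 -24.3 121. ]
row: 0.0 0.0 0.0 0.000 0.000 -0.691  n>=4.6 -> tcp [452.9 -24.3 121. ]
```

```bash
python3 jog.py '3 45 0 0 0 -0.01;6 92 0 0 0 -0.02;9 140 0 0 0 -0.03;12 188 0 0 0 -0.045;14 236 0 0 0 -0.056;17 284 0 0 0 -0.067;19.9 330 0 0 0 -0.077;19.9 330 0 0 0 -0.077;19.9 330 0 0 0 -0.077'
python3 - <<'E'
from h import *
im,c=snap('wrist','w3.png'); hsv=cv2.cvtColor(im,cv2.COLOR_BGR2HSV)
np.save('w3.npy',im)
a=now();print(a[0]);plan(tcp([*tw(-45,0,0)[:2],121],-.08))
# handle yellow cap and brown bar
m=((hsv[...,0]<18)&(hsv[...,1]>110)&(hsv[...,2]<110)&(hsv[...,2]>30)).astype(np.uint8)
n,l,s,ce=cv2.connectedComponentsWithStats(m)
for i in np.argsort(-s[1:,4])[:4]+1:
    y,x=np.nonzero(l==i);r=cv2.minAreaRect(np.c_[x,y].astype(np.float32));print(s[i],ce[i],r); print(fcast(c,cv2.boxPoints(r),130))
E
```

```text
clock: 36.3
position: [449.3, -22.7, 195.4]
ee_rot: [0.039, 0.999, 0.0, -0.002]
contact_force: [0.0, -0.2, -0.5]
gripper_width: 50.2
grasp_force: 0.0
[449.2 -23.6 195.5]
row: -3.9 -0.4 74.4 -0.000 -0.003 -0.000  n>=1.5 -> tcp [452.9 -24.3 121. ]
[ 148   41  344  306 5891] [462.8 174.7] ((335.1404113769531, 211.76739501953125), (300.86505126953125, 340.2413330078125), 82.68785095214844)
[[ 340.2 -110.6  130. ]
 [ 331.1   73.6  130. ]
 [ 517.   107.2  130. ]
 [ 530.7 -124.3  130. ]]
[ 596  394   44   72 1700] [623.1 423.2] ((617.4999389648438, 429.5), (70.99998474121094, 42.99999237060547), 90.0)
[[593.6 201.1 130. ]
 [616.6 270.1 130. ]
 [768.1 354.5 130. ]
 [716.6 253.9 130. ]]
[ 530   81   81  131 1132] [575.  145.1] ((567.2627563476562, 149.15084838867188), (130.4645538330078, 74.7406005859375), 85.16341400146484)
[[356.2  96.9 130. ]
 [347.5 155.7 130. ]
 [431.3 168.5 130. ]
 [432.  104.9 130. ]]
[164 284  33  62 933] [179.4 318.1] ((179.56903076171875, 314.7646179199219), (63.86275100708008, 18.300588607788086), 75.37911987304688)
[[ 457.5 -120.9  130. ]
 [ 455.  -108.3  130. ]
 [ 498.1 -107.6  130. ]
 [ 501.7 -121.2  130. ]]
```

```bash
python3 jog.py '-4 -0.4 30 0 0 0;-4 -0.4 55 0 0 0;-4 -0.4 74 0 0 0;-4 -0.4 74 0 0 0;-4 -0.4 74 0 0 0'
python3 jog.py '0 0 0 0 0 0;0 0 0 0 0 0;0 0 0 0 0 0;0 0 0 0 0 0;0 0 0 0 0 0;0 0 0 0 0 0' 0
python3 -c "
from h import *
np.set_printoptions(precision=3,suppress=True);scoopnow();print(arm.read_state()['wrist_torque'])"
```

```text
clock: 36.85
position: [453.8, -25.5, 122.4]
ee_rot: [0.041, 0.999, 0.0, -0.001]
contact_force: [-0.1, 0.3, -0.6]
gripper_width: 50.0
grasp_force: 0.0
clock: 37.45
position: [454.3, -24.9, 123.6]
ee_rot: [0.04, 0.999, -0.0, 0.0]
contact_force: [0.2, -5.1, 4.8]
gripper_width: 11.2
grasp_force: 59.2
scoop o [546.991 -32.417  80.626] lip [591.846 -36.027  80.649] h,t,roll [-0.08  -0.001 -0.   ]
[-1.428 -0.013 -0.029]
```

```bash
python3 jog.py '0 -0.4 0 0 0 -0.08;0 -0.7 0 0 0 -0.16;0 -0.7 0 0 0 -0.24;0 -0.7 0 0 0 -0.32;0 -0.7 0 0 0 -0.4;0 -0.7 0 0 0 -0.48;0 -0.7 0 0 0 -0.56;0 -0.7 0 0 0 -0.63;0 -0.7 0 0 0 -0.691;0 -0.7 0 0 0 -0.691'
python3 jog.py '0 0 0 0 0 0;0 0 0 0 0 0'
python3 -c "
from h import *
np.set_printoptions(precision=3,suppress=True);scoopnow();print(arm.read_state()['wrist_torque'])"
```

```text
clock: 38.45
position: [453.9, -23.6, 123.6]
ee_rot: [-0.301, 0.954, 0.001, 0.001]
contact_force: [-4.2, 6.4, 7.0]
gripper_width: 10.6
grasp_force: 59.7
clock: 38.65
position: [453.9, -23.6, 123.6]
ee_rot: [-0.301, 0.954, 0.001, 0.001]
contact_force: [-3.6, 5.9, 6.6]
gripper_width: 11.0
grasp_force: 59.7
scoop o [530.113  29.865  80.746] lip [566.985  55.662  80.837] h,t,roll [ 0.61  -0.002  0.002]
[1.952 1.225 0.021]
```

```bash
python3 jog.py '0 0 0 0 0 0;0 0 0 0 0 0;0 0 0 0 0 0;0 0 0 0 0 0;0 0 0 0 0 0' 50
python3 jog.py '0 0 -15 0 0 0;0 0 -50 0 0 0;0 0 -90 0 0 0;0 0 -90 0 0 0'
python3 - <<'E'
from h import *
b=np.array([589,300.]); S,c=snap('scene','g.png'); snap('side','gs.png')
# closer look at the box from above
plan(tcp([500,280,250],.175))
print(S[215:260:1].shape)
cv2.imwrite('pics/gz.png',np.hstack([cv2.resize(S[205:275,195:275],None,fx=5,fy=5,interpolation=2),cv2.resize(S[350:480,80:230],(404,350),interpolation=2)]))
E
```

```text
clock: 39.15
position: [453.7, -25.1, 122.4]
ee_rot: [-0.3, 0.954, 0.0, -0.0]
contact_force: [0.5, 0.1, -0.4]
gripper_width: 49.6
grasp_force: 0.0
clock: 39.55
position: [457.2, -24.7, 217.7]
ee_rot: [-0.301, 0.954, -0.0, 0.006]
contact_force: [0.3, -0.0, -0.2]
gripper_width: 50.6
grasp_force: 0.0
row: -212.4 223.7 -36.3 0.001 0.002 0.435  n>=6.2 -> tcp [500. 280. 250.]
(45, 640, 3)
```

```bash
python3 jog.py '-30 32 -5 0 0 0.06;-61 64 -10 0 0 0.125;-91 96 -15 0 0 0.187;-121 128 -20 0 0 0.25;-152 160 -26 0 0 0.31;-182 192 -31 0 0 0.37;-212 223 -36 0 0 0.435;-212 223 -36 0 0 0.435;-212 223 -36 0 0 0.435' 85
python3 - <<'E'
from h import *
W,c=snap('wrist','wb.png'); np.savez('wb.npz',**{k:np.array(v) for k,v in c.items()}); print(now()[0])
S=cv2.imread('pics/g.png')
a=np.hstack([cv2.resize(S[205:275,195:275],(320,280),interpolation=2),cv2.resize(S[350:480,80:230],(323,280),interpolation=2)])
z=np.zeros((600,800,3),np.uint8); z[:280,:643]=a; w=cv2.resize(W[220:460,100:560],None,fx=1.3,fy=1.3); z[285:285+w.shape[0],:w.shape[1]]=w
cv2.imwrite('pics/fin.png',z)
E
```

```text
clock: 40.55
position: [499.1, 279.5, 246.3]
ee_rot: [-0.088, 0.996, -0.001, -0.002]
contact_force: [-0.7, -0.8, -0.5]
gripper_width: 85.2
grasp_force: 0.0
[499.1 278.6 246.7]
```

View pics/fin.png

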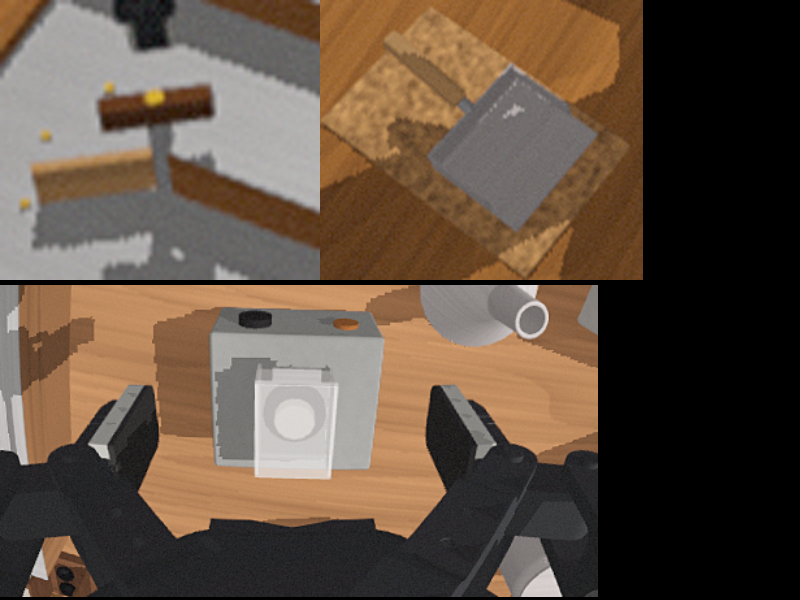

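The gate lies over the +35° stud, and the scoop is back flat on its mat. In the wrist crop the box shows the hood at (255–337, 380–478), the button at (295,420) and a tab at (295,372). I'll cast these to find the hinge end.

Run:
```python
from h import *
c=dict(np.load('wb.npz')); P=lambda p:(np.array(p,float)-[0,285])/1.3+[100,220]
print('box top corners',bc:=fcast(c,P([(213,334),(383,338),(370,467),(217,466)]),68))
print(rigid([(-55,-60),(-55,60),(55,60),(55,-60)],bc))
bt=fcast(c,P([(295,419)]),90);print('button',bt)
print('hood top',ht:=fcast(c,P([(256,380),(337,382),(331,478),(255,477)]),101))
for z in(69,80,101):print('tab far/near edge',z,fcast(c,P([(295,366),(295,381)]),z))
u=np.array([np.cos(.175),np.sin(.175)]);print('along x rel button',(ht[:,:2]-bt[0,:2])@u,(fcast(c,P([(295,366),(295,381)]),70)[:,:2]-bt[0,:2])@u)
# gate angle from scene
D=arm.get_calibration('scene'); S=lambda p:np.array(p,float)/4+[195,205]
q=cast(D,S([(98,103),(210,90)]),130);d=q[0]-q[1];print('gate bar',q,np.arctan2(-d[1],-d[0]))
q=cast(D,S([(33,164),(150,152)]),96);d=q[0]-q[1];print('paddle',np.arctan2(-d[1],-d[0]))
```

```text
box top corners [[545.2 233.8  68. ]
 [527.8 347.7  68. ]
 [632.7 364.4  68. ]
 [652.3 248.7  68. ]]
(array([589.5, 298.7]), np.float64(0.1544769256058509), array([3. , 2.6, 2.7, 1.2]))
button [[587.1 297.5  90. ]]
hood top [[557.8 267.5 101. ]
 [550.4 317.3 101. ]
 [623.7 329.3 101. ]
 [632.  277.6 101. ]]
tab far/near edge 69 [[557.8 292.3  69. ]
 [569.  294.3  69. ]]
tab far/near edge 80 [[553.1 291.4  80. ]
 [563.9 293.3  80. ]]
tab far/near edge 101 [[544.2 289.6 101. ]
 [554.2 291.4 101. ]]
along x rel button [-34.  -32.7  41.6  40.7] [-30.2 -18.8]
gate bar [[430.7 -39.2 130. ]
 [475.8  -8.9 130. ]] 0.5921907691392452
paddle 0.5724981831244896
```

```bash
cat >> h.py <<'E'
HB=.155;BOX=np.array([589.2,298.3]);T0=-.75
def bw(x,y,z): c,s=np.cos(HB),np.sin(HB); return np.array([BOX[0]+c*x-s*y,BOX[1]+s*x+c*y,z])
def gp(th,back=0,r=(-60,16)):
    x=r[0]*np.cos(th)+r[1]*np.sin(th); z=-r[0]*np.sin(th)+r[1]*np.cos(th)
    o=ori(HB,T0+th); return (bw(38+x,0,69+z)+o.apply([0,0,2-back]),o)
E
python3 - <<'E'
from h import *
p=gp(0,90);plan(p);plan(gp(0),start=p)
for f in('g.png','gs.png'):
    im=cv2.imread('pics/'+f); c=arm.get_calibration('scene' if f=='g.png' else 'side')
    hsv=cv2.cvtColor(im,cv2.COLOR_BGR2HSV)
    px=cv2.projectPoints(np.array([[452.9,-24.3,130.]]),np.array(c['rvec']),np.array(c['tvec']),np.array(c['K']),None)[0].ravel()
    x0,y0=(px-[20,14]).astype(int); sub=im[y0:y0+28,x0:x0+40].max(2)
    print(f,px); 
    m=(sub<115)
    for r in sub: print(' '.join('%3d'%x for x in r[::2]))
E
```

```text
row: -10.7 5.5 97.2 0.007 -0.754 0.020  n>=5.0 -> tcp [508.2 285.6 149.4]
row: -0.0 0.0 90.0 0.000 0.000 0.000  n>=1.8 -> tcp [568.8 295.1  83.5]
g.png [233.3 229.2]
169 169 170 169 168 169 172 114  44  30  21  16  82 100 103  96 101 100 106 106
171 170 167 169 169 167 172 134  52  29  41  52  97 147 144  96  98 101 102 102
170 171 170 166 170 170 171 156  90  77 117 128 152 175 173 146 109  95 100 107
170 167 170 170 168 171 170 169 147 147 163 166 174 176 177 176 147 104 103  98
168 170 169 173 172 172 172 173 173 177 176 176 173 170 170 172 175 145 143 103
168 170 170 170 171 172 172 171 174 173 176 175 172 174 173 173 172 172 175 147
169 165 168 171 169 173 174 171 170 172 171 175 173 173 174 172 170 175 176 175
166 168 172 168 173 169 170 170 174 172 172 174 171 172 172 174 173 170 172 175
169 166 165 170 168 172 170 171 168 175 171 174 172 172 172 172 175 171 172 171
164 170 170 169 169 167 171 171 170 173 176 172 175 174 174 177 177 173 175 177
166 167 169 167 181 178 171 172 174 169 171 173 175 176 176 169 163 164 179 175
167 168 166 171 200 175 175 172 173 172 178 161 163 15
[... 2866 characters left out ...]
 122 128 128 123 115 117 117 116 117 124 141 165 185 187 187
181 179 170 150  90 121 124 121 120 116 116 116 122 138 153 168 182 184 185 185
174 166 140 124  83 115 120 118 117 116 119 127 149 168 180 182 185 184 183 183
157 136 125 117  84 113 118 115 115 116 139 152 177 182 185 184 184 184 184 186
151 136 126 121  89 112 114 115 114 135 166 170 183 184 184 184 184 186 188 193
172 162 142 124 101 115 119 124 119 157 177 174 183 184 183 184 188 193 197 200
182 181 166 131 120 136 148 150 130 163 178 177 184 184 186 190 196 201 201 201
181 182 180 147 149 167 179 177 140 165 178 178 186 186 193 198 201 201 200 198
173 176 179 165 174 181 184 182 150 167 178 181 192 195 200 201 201 200 199 197
```

Run:
```python
from h import *
A=[(225,13.3),(227,13.2),(229,12.6),(237,11.7),(239,11.5),(241,11.3),(243,11.05),(245,10.7)]
B=[(372,16.5),(374,15.8),(376,15.5),(378,14.75),(380,14.3),(388,11.85),(390,11.5),(392,10.75),(394,10.65)]
for n,P,y0 in(('scene',A,215),('side',B,202)):
    P=np.array(P,float)+[0,y0]; k=np.polyfit(P[:,0],P[:,1],1); x=P[[0,-1],0]; q=cast(arm.get_calibration(n),np.c_[x,np.polyval(k,x)],130); d=q[1]-q[0]
    if d[0]<0:d=-d
    print(n,k,q,np.arctan2(d[1],d[0]))
```

```text
scene [ -0.1 257.1] [[437.2 -29.3 130. ]
 [469.2  -7.1 130. ]] 0.6077974347514716
side [ -0.3 321.2] [[477.4 -12.2 130. ]
 [435.4 -41.  130. ]] 0.6005158773606978
```

The gate is at about 0.605 rad, which is good. Next is the guard.

```bash
python3 jog.py '-2 1 17 0 -0.13 0.003;-4 2 34 0 -0.26 0.007;-6 3 50 0 -0.39 0.01;-8 4 67 0 -0.52 0.013;-9.5 5 84 0 -0.65 0.017;-10.7 5.5 97 0.007 -0.754 0.02;-10.7 5.5 97 0.007 -0.754 0.02;-10.7 5.5 97 0.007 -0.754 0.02' 85
python3 jog.py '0 0 0 0 0 0;0 0 0 0 0 0'
python3 -c "
from h import *
np.set_printoptions(precision=3,suppress=True);print(now()[0],arm.read_state()['joints']);plan(gp(0))"
```

```text
clock: 41.4
position: [541.1, 270.6, 257.2]
ee_rot: [-0.089, 0.95, 0.026, 0.297]
contact_force: [1.2, 0.5, -0.6]
gripper_width: 84.7
grasp_force: 0.0
clock: 41.6
position: [541.1, 272.2, 257.1]
ee_rot: [-0.09, 0.95, 0.027, 0.297]
contact_force: [0.1, 0.0, -0.4]
gripper_width: 85.3
grasp_force: 0.0
[541.085 272.182 257.141] [ 0.726  0.123 -0.753  1.094 -0.337 -3.097]
row: 72.9 17.8 160.7 0.019 -0.145 0.027  n>=3.5 -> tcp [568.811 295.114  83.537]
```

Joint 6 hit its range near a wrist singularity, so I'll use less lean: −0.35, gripping a little higher.

```bash
sed -i 's/T0=-.75/T0=-.35/; s/r=(-60,16)/r=(-60,22)/' h.py
python3 jog.py '0 0 0 0 0.15 0;0 0 0 0 0.25 0;0 0 0 0 0.25 0;0 0 0 0 0.25 0'
python3 -c "
from h import *
np.set_printoptions(precision=3,suppress=True);print(now()[0],arm.read_state()['joints']);plan(gp(0,90),gp(0))"
```

```text
clock: 42.0
position: [540.5, 274.5, 255.8]
ee_rot: [-0.094, 0.98, 0.016, 0.173]
contact_force: [0.0, 0.3, 1.0]
gripper_width: 84.9
grasp_force: 0.0
[540.459 274.464 255.798] [ 0.822  0.203 -0.389  0.314 -0.717 -2.413]
row: 28.0 16.1 77.2 0.011 0.000 0.033  n>=1.7 -> tcp [537.65  290.245 173.665]
row: 0.0 -0.0 90.0 0.000 0.000 0.000  n>=1.8 -> tcp [568.141 295.01   89.121]
```

```bash
python3 jog.py '14 8 38 0 0 0.016;28 16 77 0.01 0 0.033;28 16 77 0.01 0 0.033;28 16 77 0.01 0 0.033;28 16 77 0.01 0 0.033'
python3 -c "
from h import *
np.set_printoptions(precision=3,suppress=True);print(now()[0],arm.read_state()['joints']);plan(gp(0))
for t in(.1,.3,.5,.7): plan(gp(t),start=gp(0))
for t in(.9,1.1,1.3,1.45): plan(gp(t),start=gp(.7))"
```

```text
clock: 42.5
position: [539.3, 288.6, 176.2]
ee_rot: [-0.076, 0.981, 0.014, 0.177]
contact_force: [0.4, 0.6, 0.8]
gripper_width: 85.1
grasp_force: 0.0
[539.321 288.603 176.215] [ 0.831  0.291 -0.539  0.47  -0.505 -2.634]
row: 2.8 1.9 91.9 -0.000 0.007 -0.000  n>=1.8 -> tcp [568.141 295.01   89.121]
row: -4.2 0.0 -4.7 0.000 0.100 0.000  n>=0.7 -> tcp [570.419 295.365  94.942]
row: -13.8 0.0 -12.7 0.000 0.300 0.000  n>=2.0 -> tcp [576.634 296.336 105.751]
row: -24.8 0.0 -18.6 0.000 0.500 0.000  n>=3.3 -> tcp [584.846 297.62  115.095]
row: -36.8 0.0 -22.2 -0.000 0.700 0.000  n>=4.7 -> tcp [594.729 299.164 122.601]
row: -8.8 0.0 -8.9 0.000 0.200 0.000  n>=1.3 -> tcp [605.889 300.908 127.97 ]
row: -19.1 -0.0 -15.9 0.000 0.400 0.000  n>=2.7 -> tcp [617.88  302.781 130.988]
row: -30.7 -0.0 -20.7 0.000 0.600 0.000  n>=4.0 -> tcp [630.224 304.71  131.535]
row: -39.8 0.0 -22.7 0.000 0.750 0.000  n>=5.0 -> tcp [639.418 306.147 130.307]
```

```bash
sed -i 's/T0=-.35/T0=-.2/' h.py
python3 -c "
from h import *
plan(gp(0,60),gp(0))
for t in(.1,.2,.3,.4,.5,.6,.7): plan(gp(t),start=gp(0))
for t in(.8,.9,1,1.1,1.2,1.3,1.4,1.48): plan(gp(t),start=gp(.7))"
```

```text
row: -6.3 1.9 32.6 -0.000 0.157 -0.000  n>=1.0 -> tcp [556.1 293.1 147.8]
row: -0.0 0.0 60.0 0.000 0.000 0.000  n>=1.2 -> tcp [567.9 295.   89. ]
row: -3.4 -0.0 -5.3 0.000 0.100 0.000  n>=0.7 -> tcp [570.1 295.3  94.9]
row: -7.3 0.0 -10.2 0.000 0.200 0.000  n>=1.3 -> tcp [573.  295.8 100.5]
row: -11.7 0.0 -14.7 0.000 0.300 0.000  n>=2.0 -> tcp [576.3 296.3 105.8]
row: -16.6 0.0 -18.7 0.000 0.400 0.000  n>=2.7 -> tcp [580.2 296.9 110.7]
row: -21.8 -0.0 -22.2 0.000 0.500 -0.000  n>=3.3 -> tcp [584.6 297.6 115.2]
row: -27.3 -0.0 -25.2 0.000 0.600 0.000  n>=4.0 -> tcp [589.3 298.3 119.2]
row: -33.1 -0.0 -27.7 0.000 0.700 -0.000  n>=4.7 -> tcp [594.5 299.1 122.7]
row: -3.4 0.0 -5.3 0.000 0.100 0.000  n>=0.7 -> tcp [599.9 300.  125.7]
row: -7.3 0.0 -10.2 -0.000 0.200 -0.000  n>=1.3 -> tcp [605.6 300.9 128.1]
row: -11.7 -0.0 -14.7 -0.000 0.300 0.000  n>=2.0 -> tcp [611.6 301.8 130. ]
row: -16.6 0.0 -18.7 0.000 0.400 0.000  n>=2.7 -> tcp [617.7 302.7 131.2]
row: -21.8 0.0 -22.2 -0.000 0.500 0.000  n>=3.3 -> tcp [623.9 303.7 131.8]
row: -27.3 0.0 -25.2 0.000 0.600 0.000  n>=4.0 -> tcp [630.1 304.7 131.8]
row: -33.1 -0.0 -27.7 0.000 0.700 -0.000  n>=4.7 -> tcp [636.2 305.7 131.1]
row: -37.9 0.0 -29.2 -0.000 0.780 0.000  n>=5.2 -> tcp [641.1 306.4 130.2]
```

```bash
python3 jog.py '-3 1 16 0 0.08 0;-6 2 32.6 0 0.157 0;-6 2 32.6 0 0.157 0;-6 2 32.6 0 0.157 0' 80
python3 jog.py '0 0 20 0 0 0;0 0 40 0 0 0;0 0 52 0 0 0;0 0 60 0 0 0;0 0 60 0 0 0'
python3 -c "
from h import *
np.set_printoptions(precision=3,suppress=True);print(now()[0],arm.read_state()['joints']);plan(gp(0))"
```

```text
clock: 42.9
position: [555.7, 292.5, 147.1]
ee_rot: [-0.076, 0.992, 0.007, 0.1]
contact_force: [-0.6, -0.3, -0.1]
gripper_width: 79.7
grasp_force: 0.0
clock: 43.4
position: [565.9, 293.2, 86.3]
ee_rot: [-0.077, 0.992, 0.006, 0.098]
contact_force: [0.5, -0.4, 0.9]
gripper_width: 80.0
grasp_force: 0.0
[565.923 293.238  86.258] [ 0.778  0.487 -0.377  0.221 -0.559 -2.374]
row: -2.7 1.4 -2.3 -0.003 -0.004 0.000  n>=0.1 -> tcp [567.856 294.965  89.04 ]
```

```bash
python3 jog.py '-2.7 1.4 -2.3 0 0 0;-2.7 1.4 -2.3 0 0 0'
python3 jog.py '0 0 0 0 0 0;0 0 0 0 0 0;0 0 0 0 0 0;0 0 0 0 0 0;0 0 0 0 0 0' 0
python3 -c "
from h import *
print(now()[0],arm.read_state()['wrist_torque'])"
```

```text
clock: 43.6
position: [569.3, 296.4, 91.1]
ee_rot: [-0.077, 0.992, 0.007, 0.1]
contact_force: [0.4, 0.2, 0.6]
gripper_width: 80.1
grasp_force: 0.0
clock: 44.1
position: [568.3, 294.2, 90.5]
ee_rot: [-0.077, 0.992, 0.005, 0.098]
contact_force: [-0.8, -4.5, 6.4]
gripper_width: 51.1
grasp_force: 62.2
[568.3 294.2  90.5] [-1.2  0.5 -0. ]
```

```bash
python3 jog.py '-1.6 -0.5 -2.7 0 0.05 0;-3.4 -0.5 -5.3 0 0.1 0;-5.3 -0.5 -7.8 0 0.15 0;-7.3 -0.5 -10.2 0 0.2 0;-7.3 -0.5 -10.2 0 0.2 0'
python3 -c "
from h import *
np.set_printoptions(precision=3,suppress=True);scoopnow();print(arm.read_state()['wrist_torque'])"
```

```text
clock: 44.6
position: [573.7, 295.0, 101.7]
ee_rot: [-0.077, 0.997, -0.002, -0.003]
contact_force: [-4.4, -2.3, 6.2]
gripper_width: 51.1
grasp_force: 64.2
scoop o [665.334 309.063  58.196] lip [709.798 315.98   57.94 ] h,t,roll [ 0.154  0.006 -0.003]
[-0.601  0.918  0.348]
```

Forces are small, so I'll carry on round the arc.

```bash
python3 jog.py '-3.4 0 -5.3 0 0.1 0;-7.3 0 -10.2 0 0.2 0;-11.7 0 -14.7 0 0.3 0;-16.6 0 -18.7 0 0.4 0;-21.8 0 -22.2 0 0.5 0;-27.3 0 -25.2 0 0.6 0;-27.3 0 -25.2 0 0.6 0'
python3 -c "
from h import *
np.set_printoptions(precision=3,suppress=True);scoopnow();s=arm.read_state();print(s['wrist_torque'],s['joints']);plan(gp(.8))"
```

```text
clock: 45.3
position: [601.2, 298.6, 126.4]
ee_rot: [-0.072, 0.951, -0.026, -0.299]
contact_force: [-4.2, -2.9, 4.2]
gripper_width: 50.6
grasp_force: 67.7
scoop o [652.258 305.892  37.913] lip [688.734 311.347  12.131] h,t,roll [ 0.148  0.61  -0.007]
[-1.035  0.687 -0.179] [ 0.592  0.854  0.521 -0.248 -1.796 -1.998]
row: 0.4 1.6 1.2 -0.004 -0.010 -0.005  n>=0.1 -> tcp [599.92  299.975 125.718]
```

```bash
python3 jog.py '-3.4 0 -5.3 0 0.1 0;-7.3 0 -10.2 0 0.2 0;-11.7 0 -14.7 0 0.3 0;-16.6 0 -18.7 0 0.4 0;-16.6 0 -18.7 0 0.4 0'
python3 jog.py '-3.4 0 -5.3 0 0.1 0;-7.3 0 -10.2 0 0.2 0;-11.7 0 -14.7 0 0.3 0;-11.7 0 -14.7 0 0.3 0'
python3 -c "
from h import *
np.set_printoptions(precision=3,suppress=True);scoopnow();s=arm.read_state();print(s['wrist_torque'],s['joints']);plan(gp(1.5))"
```

```text
clock: 45.8
position: [625.4, 302.1, 131.6]
ee_rot: [-0.066, 0.873, -0.04, -0.482]
contact_force: [-4.5, -5.9, 1.8]
gripper_width: 50.6
grasp_force: 70.1
clock: 46.2
position: [644.1, 305.0, 129.5]
ee_rot: [-0.062, 0.792, -0.046, -0.606]
contact_force: [-7.9, -1.1, 5.0]
gripper_width: 51.1
grasp_force: 69.9
scoop o [627.071 302.474  28.526] lip [638.667 304.361 -14.913] h,t,roll [0.161 1.307 0.006]
[ 0.147  0.677 -0.209] [ 0.463  1.298  1.339 -0.919 -2.764 -2.536]
row: 0.7 1.9 1.4 0.000 -0.007 0.002  n>=0.0 -> tcp [642.329 306.602 129.871]
```

```bash
python3 jog.py '0 0 0 0 0 0;0 0 0 0 0 0;0 0 0 0 0 0;0 0 0 0 0 0;0 0 0 0 0 0' 85
python3 jog.py '10 0 -3 0 0 0;29 0 -8 0 0 0;53 0 -14 0 0 0;77 0 -21 0 0 0;77 0 -21 0 0 0;77 0 -21 0 0 0'
python3 -c "
from h import *
np.set_printoptions(precision=3,suppress=True);s=arm.read_state();print(s['joints']);p=now()[0]
a=tcp([610,300,260],HB,.5);plan(a,tcp([*bw(0,0,0)[:2],240],HB,0))
snap('side','go.png');snap('scene','go2.png')"
```

```text
clock: 46.7
position: [642.7, 307.0, 130.3]
ee_rot: [-0.061, 0.793, -0.048, -0.604]
contact_force: [0.2, -0.3, -0.2]
gripper_width: 85.0
grasp_force: 0.0
clock: 47.3
position: [642.7, 306.3, 210.8]
ee_rot: [-0.06, 0.793, -0.047, -0.604]
contact_force: [0.8, 0.3, -0.6]
gripper_width: 85.2
grasp_force: 0.0
[ 0.419  1.219  1.406 -1.234 -2.871 -2.867]
row: 56.3 -1.3 19.0 -0.000 -0.801 -0.003  n>=5.3 -> tcp [610. 300. 260.]
row: 8.7 1.5 27.5 -0.000 -0.500 0.000  n>=3.3 -> tcp [589.2 298.3 240. ]
```

```bash
python3 jog.py '10 0 3 0 -0.15 0;20 0 6 0 -0.3 0;30 0 10 0 -0.45 0;41 0 14 0 -0.6 0;52 0 17 0 -0.73 0;56 -1.3 19 0 -0.8 0;56 -1.3 19 0 -0.8 0;56 -1.3 19 0 -0.8 0' 0
python3 jog.py '3 0.5 8 0 -0.14 0;5 1 16 0 -0.28 0;7 1.5 24 0 -0.42 0;8.7 1.5 27.5 0 -0.5 0;8.7 1.5 27.5 0 -0.5 0;8.7 1.5 27.5 0 -0.5 0'
python3 - <<'E'
from h import *
np.set_printoptions(precision=3,suppress=True);s=arm.read_state();print(s['joints'],s['gripper_width']);plan(tcp([587.9,297.9,112],HB,0))
D,c=snap('side','go3.png');A=cv2.imread('pics/d1.png')
P=np.array([bw(38,0,69),bw(40,0,140),bw(-34,0,101),bw(0,0,90)]);px=cv2.projectPoints(P,c['rvec'],c['tvec'],c['K'],None)[0].reshape(-1,2);print(px)
d=cv2.absdiff(D,A).max(2)
for r in d[270:400:3,225:330:2]: print(''.join('#' if x>40 else '+' if x>15 else '.' for x in r))
E
```

```text
clock: 48.2
position: [608.7, 301.2, 261.3]
ee_rot: [-0.076, 0.966, -0.02, -0.246]
contact_force: [-0.0, -0.6, 0.4]
gripper_width: 0.1
grasp_force: 0.0
clock: 48.8
position: [589.4, 299.0, 237.7]
ee_rot: [-0.077, 0.997, -0.002, -0.003]
contact_force: [-0.1, -0.4, 0.3]
gripper_width: -0.1
grasp_force: 0.0
[ 0.714  0.456  0.094 -0.    -1.216 -2.13 ] -0.12162620753275505
row: 0.9 -0.5 125.7 -0.003 -0.006 -0.000  n>=2.5 -> tcp [587.9 297.9 112. ]
[[255.855 356.545]
 [250.154 329.838]
 [299.667 346.742]
 [278.459 349.961]]
.............########################+.+#############
.............+######################+.+##############
.............+###################++.....####+########
............###############+.............############
...........+###############+.............+#####+#####
...........+###############+..............+##########
............################...............+#########
.................###########................#######+#
.................++#########.................+#+###+.
...................#########...................+.....
....................+######.........
[... 1099 characters left out ...]
..#######+++.++++++#################................
...#######+++.#++++++###########+++##................
...+#####++++.+++++++++#######+++++++................
........................+++++++++++++................
.....................................................
.....................................................
.....................................................
.....................................................
.....................................................
.....................................................
.....................................................
.....................................................
.....................................................
```

The guard is up. Now for the button.

```bash
python3 jog.py '1 -0.5 45 0 0 0;1 -0.5 90 0 0 0;1 -0.5 115 0 0 0;1 -0.5 125 0 0 0;1 -0.5 125 0 0 0;1 -0.5 125 0 0 0'
python3 jog.py '0 0 2 0 0 0;0 0 4 0 0 0;0 0 6 0 0 0;0 0 6 0 0 0'
python3 jog.py '0 0 1 0 0 0;0 0 2 0 0 0;0 0 3 0 0 0;0 0 3 0 0 0'
```

```text
clock: 49.45
position: [589.6, 298.3, 115.0]
ee_rot: [-0.077, 0.997, -0.001, -0.0]
contact_force: [-0.0, 0.7, 0.5]
gripper_width: -0.2
grasp_force: 0.0
clock: 49.85
position: [587.8, 297.6, 108.1]
ee_rot: [-0.077, 0.997, -0.001, -0.001]
contact_force: [-0.2, -0.1, 0.3]
gripper_width: 0.2
grasp_force: 0.0
clock: 50.25
position: [588.0, 297.7, 105.2]
ee_rot: [-0.077, 0.997, -0.001, -0.001]
contact_force: [-0.5, -0.6, 1.5]
gripper_width: 0.3
grasp_force: 1.2
```

```bash
python3 jog.py '0 0 1.5 0 0 0;0 0 3 0 0 0;0 0 4 0 0 0;0 0 4 0 0 0'
python3 jog.py '0 0 1 0 0 0;0 0 2 0 0 0;0 0 2 0 0 0'
```

```text
clock: 50.65
position: [588.0, 297.7, 101.2]
ee_rot: [-0.077, 0.997, -0.001, -0.001]
contact_force: [-2.3, 0.1, 4.8]
gripper_width: 0.2
grasp_force: 2.4
clock: 50.95
position: [588.0, 297.8, 101.0]
ee_rot: [-0.078, 0.997, -0.001, -0.001]
contact_force: [-5.3, -0.4, 11.1]
gripper_width: -0.2
grasp_force: 5.8
```

The button bottomed out at 11 N. I'll withdraw and make a final check.

```bash
python3 jog.py '0 0 -20 0 0 0;0 0 -65 0 0 0;0 0 -115 0 0 0;0 0 -150 0 0 0;0 0 -150 0 0 0'
python3 jog.py '50 0 0 0 0 0;100 0 0 0 0 0;120 0 0 0 0 0;120 0 0 0 0 0;120 0 0 0 0 0;120 0 0 0 0 0'
python3 - <<'E'
from h import *
S,c=snap('scene','f1.png');D,_=snap('side','f2.png')
d=cv2.absdiff(D,cv2.imread('pics/go3.png')).max(2);print('guard region change',(d[309:350,225:260]>40).sum())
d=cv2.absdiff(S,cv2.imread('pics/g.png')).max(2);print('gate',(d[215:260,205:255]>50).sum(),'mat',(d[355:475,85:225]>50).sum(),'lid',(d[240:345,340:425]>50).sum())
v=S.max(2);n,l,s,ce=cv2.connectedComponentsWithStats((v[200:350,210:400]<40).astype(np.uint8));print('dark in lanes',[(int(x[4]),*np.round(q+[210,200])) for x,q in zip(s[1:],ce[1:]) if x[4]>15])
v=v[130:165,252:322]
for r in v[::2]: print(''.join('#' if x<28 else '+' if x<45 else '.' for x in r))
E
```

```text
clock: 51.45
position: [590.7, 299.4, 255.3]
ee_rot: [-0.077, 0.997, 0.002, 0.004]
contact_force: [-0.7, 0.5, -0.0]
gripper_width: 0.0
grasp_force: 0.0
clock: 52.05
position: [470.5, 279.9, 248.6]
ee_rot: [-0.077, 0.997, -0.001, -0.001]
contact_force: [0.3, 0.5, 0.0]
gripper_width: -0.1
grasp_force: 0.0
guard region change 0
gate 123 mat 7844 lid 3
dark in lanes []
......................................................................
......................................................................
......................................................................
.............................+++++..+....######+......................
......................++..#########+..++#########.....................
.................+...+.+..###+##+#+....+#######+++++..................
..............++++.+....+.++#+###+.+.+####+###++++++.+.++.............
.............+..++........+.+....+...+######+#+.++.+###+##++..........
..........+.+......+.+.++..+.+.++#++++##+#+#++++++.####+####++........
........+....+.+.............++#++.+++#++.++#++.+#+######+##..........
........+++..++......+.+......+#######+....++##++###.+++++............
...........+...................+++##++......##+###++.+.+..............
.............+..............................+++++++...................
..............................................+.......................
......................................................................
......................................................................
......................................................................
......................................................................
```

A stone in the tub may have shifted, so I'll count them from above with the wrist camera by mask.

```bash
python3 jog.py '30 20 -20 0 0 0;55 40 -50 0 0 0;55 40 -50 0 0 0;55 40 -50 0 0 0'
python3 - <<'E'
from h import *
W,c=snap('wrist','wt.png');D=cv2.Rodrigues(c['rvec'])[0]
px=cv2.fisheye.projectPoints(np.array([[[391,313.5,12.]],[[391,388,12]],[[391,239,12]]]),np.array(c['rvec'],float),np.array(c['tvec'],float).reshape(3,1),np.array(c['K']),np.zeros(4))[0].reshape(-1,2);print(px)
x,y=px[0].astype(int);h=int(np.linalg.norm(px[1]-px[2])/2)+3
v=W[max(y-h,0):y+h,x-h:x+h].max(2)
for r in v[::3]: print(''.join('#' if q<30 else '+' if q<45 else '.' for q in r[::2]))
E
```

```text
clock: 52.55
position: [409.5, 311.5, 299.7]
ee_rot: [-0.077, 0.997, -0.001, -0.001]
contact_force: [0.7, 0.4, -1.2]
gripper_width: -0.1
grasp_force: 0.0
[[328.7 177.3]
 [393.3 188. ]
 [263.1 167.7]]
....................................................................
....................................................................
....................................................................
....................................................................
....................................................................
....................................................................
....................................................................
....................................................................
....................................................................
....................................................................
....................................................................
....................................................................
...............++...................................+#####..........
...
[... 1573 characters left out ...]
..........
................................................###++###............
..........................................++......##+...............
........................................+##+++#.....................
.......................................+++++++##....................
.......................................#+#++##+#+...................
.......................................+#+++++#+....................
........................................#+#++##.....................
..........................................#+#.......................
....................................................................
....................................................................
```

All eight stones are in the tub, so I'm handing in the job.

```bash
python3 -c "
from bench import arm
print(arm.job_done())"
```

```text
the job is handed in; nothing more can be done
None
```

I handed the job in at about 53 s: all eight stones are in the tub, the scoop is flat on its mat, the gate is at about 35°, the guard is up, and I pressed the start button last, until it bottomed out.

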